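# Clamp a tin can in the V-cradle of a painting jig

### The arm

A 6-joint arm with a two-finger parallel gripper is mounted at the origin on the work surface. World frame = base frame: x ahead of the robot, y to its left, z up, the work surface at z = 0. Lengths are in m, angles in rad, forces in N, time in s.
With the tool pointing down it reaches from about 0.35 to 0.875 m from the base axis. Payload 4.2 kg.
Tool frame: the origin (TCP) lies midway between the tips of the shut fingers; the grasp point (between the pads) lies 19 mm behind it; x points along the fingers, y is the direction in which the jaws open and shut, and the axes are right-handed (so a half turn about x gives the same grasp; the last joint's range is limited). The gripper opens to 87 mm and grips with 3 to 60 N. Pads are 19 mm wide; open, the fingers measure 117 mm over their backs; the gripper's body (75 mm by 190 mm) begins 51 mm behind the grasp point.
Start: joints at [1.41, 0.385, 0.008, 0, -1.194, -0.259], TCP at [0.255, 0.571, 0.223] pointing down, gripper open.
Joint ranges: [-3.14, 3.14], [-1.21, 2.06], [-1.07, 1.41], [-3.16, 2.05], [-2.99, -0.16], [-3.1, 3.1]. Speed limits (rad/s): [2.79, 2.79, 3.14, 3.14, 3.14, 3.14].

### API

Orientations are given as a 3x3 rotation matrix whose columns are the frame's x, y, z axes.
In Python, from station import bot gives the robot as it stands. The module is installed in compiled form; this text tells all that it offers.
- The arm moves only by the shell command python3 -m jog 'ROWS' [FORCE]. ROWS is JSON, one flat list of numbers, 7 for each row, row after row: the shift along the tool's x, y, z in m, then the turn, a rotation vector about the tool's x, y, z in rad, then the closure, from -1 (fully open) to 1 (shut), so that 0 is half open. In form: [tx, ty, tz, wx, wy, wz, jaw, tx, ty, tz, wx, wy, wz, jaw, ...]. A call has exactly 5 rows; each row shifts and turns the pose as measured when the row begins, along the tool's axes as they then stand; what a row does not reach is not made up. A row lasts 1/8 s, in which the tool goes at most 62.5 mm and 10.7 degrees, less where a joint would pass 70% of its speed; a pose out of reach is approached as far as the arm can. A call is refused whole if a number of a shift passes 0.0625 or a number of a turn 0.188, either way. A call with a gripper value outside its range is refused whole. The fingers move at their own pace and stop on an object; FORCE is the grip in N (left out, the last holds). Time passes only in rows, so rows that do not move let the fingers close, or fill a call up. It gives the time, the measured TCP pose, the force and the opening at its end, in the units of the state.
- bot.get_obs(): the state, without advancing time (a new reading comes with each control period).
- bot.get_image(name): name is "scene" or "top"; returns the picture (400x640x3 uint8, red, green, blue); there is no depth.
- bot.get_calibration(name): a dict with "vfov" (degrees; the focal length in pixels is half the picture's height over the tangent of half this angle, whatever the lens; pixels are square), "cx", "cy" (the principal point, pixels), "dist" ([k1, k2, p1, p2, k3] as OpenCV has them; the pictures are not rectified), "rvec" (rotation vector, rad) and "tvec" (3), from world to camera coordinates, as OpenCV has them. Camera axes: x right, y down, z forward; pixel columns grow to the right and rows downward; lengths in m; the calibration is good to about 2 mm. A picture is of the moment at which its call begins. get_calibration takes no time and is no camera call.
- bot.job_done(): hands the job in, once; it reports no verdict.
The state is a dict: "time_s": time; "q": joint angles; "dq": joint speeds; "joint_torque": joint torques, N m; "ee_pos": TCP position; "tcp_rot": TCP orientation; "force": force on the tool from outside, world axes, zero at the start; "ft_torque": the same for the moment, N m; "finger_gap": opening from 0.0 (shut) to 1.0 (fully open).
Only numpy, scipy, OpenCV 4.12 (cv2) and the standard library are available. Lean on these libraries where they do the work, as an engineer would, in place of code of your own. Each camera call takes 0.05 s, during which the arm holds its last target.

### The job

Take the white tin can off the drying rack and lower it gently into the orange V-cradle of the painting jig: keep hold of it until you feel it rest in the V, then let go so that it settles centred. Then slide the blue clamp along by its red handle until its sprung black pad has pushed the can against the metal end stop and is itself pressed in by about 2 to 3 mm (5 to 7 N), so that the can is held without denting the thin tin, and let go. Leave everything else where it is.

Things in the scene. Friction and masses are not known exactly. Their poses are not given: they have to be found in the camera images.
- can_white: White tin can lying on its side on the drying rack, 54 mm diameter, 88 mm long, 55 to 90 g, one end open. Origin at its very centre (on the axis, half way along); x runs along its axis (either end may face the stop), the other two axes roll with it. On the rack its axis is about 48 mm above the table, and there are at least 30 mm free on both sides; take it from above across the diameter.
- can_blue: Blue tin can with two yellow bands, same size and frame; lies in the other place of the rack. A bystander.
- rack: Wooden two-place drying rack, 140 x 200 x 28 mm, fixed. Origin under its middle on the table; x along the rails and the cans, y across; the places are at y = +57.5 and -57.5 mm. Which can lies in which place varies.
- jig: Painting jig, fixed: plywood base 280 x 90 x 20 mm with the orange V-cradle, an aluminium end stop at its -x end and the blue clamp slide at its +x end. Origin on the table right under the middle of the V; x along the V from the stop towards the clamp, z up.
- v_mid (a point): Middle of the adjustment range of the can's axis when it rests in the V, 74 mm above the table. The V's height is adjustable and NOT measured: the axis comes to rest 6 mm either side of this, find it by feel (at most about 20 N). The V is 60 mm long (jig x -30 to +30) and 49 mm wide; its faces at 45 degrees rise 22 mm above the line where they meet.
- stop_mid (a point): Middle of the adjustment range of the end stop's face, at jig x = -44 mm. The stop is adjustable and NOT measured: its face, 60 mm wide with its top 92 mm above the table, is fixed up to 11 mm either side of this. A can set down with its middle at jig x = +13 to +17 mm clears both the stop and the open clamp.
- clamp (a joint): Position in m of the blue clamp slide: 0 fully open, grows as it slides along the jig's -x to the stop; range 0 to 0.080, starts at 0 to 0.020. It drags with about 8 N and stays where it is left. With the can against the stop its pad first touches the can at about 0.050 to 0.072.
- pad_face (a point): Middle of the face of the clamp's sprung black pad, 71 mm above the table; pad 60 mm wide, 44 mm high, 8 mm thick. At jig x = 105 mm minus joint clamp when not pressed in. Its spring yields 1 mm per 2.5 N without preload, at most 10 mm. More than 15 N from the pad dents the can.
- handle (a point): Point on the red clamp handle at which to pinch it: 118 mm above the table. The handle is an upright bar, 18 mm thick along the jig's x, 36 mm wide along y, with its top at 138 mm; everything beside it on the jig lies lower than 108 mm (the can's top at most 107 mm).
- paint_teal: Small standing green paint bottle, 34 mm diameter, 85 mm high, on the far side of the jig (about 130 mm from its V). Origin under its middle. A bystander.
- pot_glitter: Small amber jar with white cap, 40 mm diameter, 50 mm high, on the near side of the jig, about 120 mm from its axis. Origin under its middle. A bystander.
- paint_pink: Pink paint bottle, 40 mm diameter, 120 mm high, standing between the jig and the rack on the far side. Origin under its middle. A bystander.
- brush: Paint brush, 180 mm long, lying on the table beyond the rack. A bystander.
- water_cup: Clear plastic cup, 70 mm diameter, 90 mm high, standing between the jig and the rack on the robot's side. Origin under its middle. A bystander.
Mind the look-alikes: they are no part of the job. Leave any green look-alike of the can_white alone.

How it is judged:
By the outcome, as a careful person would: the job done as asked, in the order asked, and still so for the second after the job is handed in, with the robot touching nothing.
It also fails if it takes over 72 s, if anything falls off the work surface, if the arm or the gripper's body presses on something with over 40 N, if the wrist force passes 120 N, or if a joint passes its speed limit or range.

## Working session

There is one attempt and no reset: what is moved stays moved. The work goes in short steps, Python scripts to look and compute and a shell command to move; the robot and the scene stay as the last step left them, time stands still between calls to the robot, and variables do not carry over. Pictures are saved under pics/ and viewed, and the job is handed in when it is done.

```bash
mkdir -p pics
python3 - <<'E'
from station import bot
import cv2
for n in("scene","top"):
    im=bot.get_image(n); cv2.imwrite(f"pics/{n}0.png",im[:,:,::-1]); c=bot.get_calibration(n); print(n,c)
o=bot.get_obs(); print(o)
E
```

```text
scene {'vfov': 44.06446059421928, 'cx': 318.53117509467296, 'cy': 198.39498595292685, 'dist': array([0.00016983, 0.        , 0.        , 0.        , 0.        ]), 'rvec': array([ 2.08728605,  1.40256598, -0.48222094]), 'tvec': array([-0.33201802, -0.3007994 ,  1.47446979])}
top {'vfov': 46.70675012944718, 'cx': 318.75648542008815, 'cy': 201.43797752831185, 'dist': array([-0.000487,  0.      ,  0.      ,  0.      ,  0.      ]), 'rvec': array([ 2.11164248, -2.13968942,  0.16368526]), 'tvec': array([0.1292493 , 0.56171783, 1.04106679])}
{'time_s': 0.1, 'q': array([ 1.40958281e+00,  3.85484633e-01,  6.76476179e-03, -4.40811922e-04,
       -1.19401377e+00, -2.58595770e-01]), 'dq': array([ 0.0013274 , -0.00255578,  0.00148726,  0.00039911, -0.00057349,
       -0.00122   ]), 'joint_torque': array([-7.77453770e-04, -3.91689742e+01,  1.87936091e+01,  4.23190847e+00,
        1.34890658e-02, -6.53371740e-05]), 'ee_pos': array([0.25450716, 0.57023969, 0.22156602]), 'tcp_rot': array([[-7.15540058e-04, -4.07734058e-01, -9.13100447e-01],
       [-1.84636572e-03, -9.13098586e-01,  4.07734674e-01],
       [-9.99998039e-01,  1.97766786e-03, -9.94675725e-05]]), 'force': array([-0.1122983 , -0.01872248,  0.08331074]), 'ft_torque': array([-0.01619273, -0.02062154, -0.08956608]), 'finger_gap': 1.0023565076136751}
```

View pics/scene0.png

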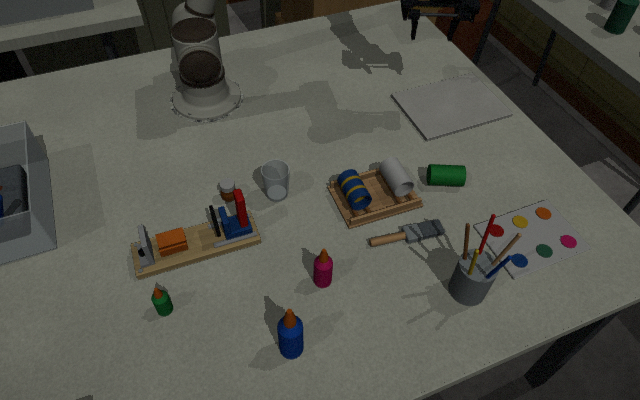

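View pics/top0.png

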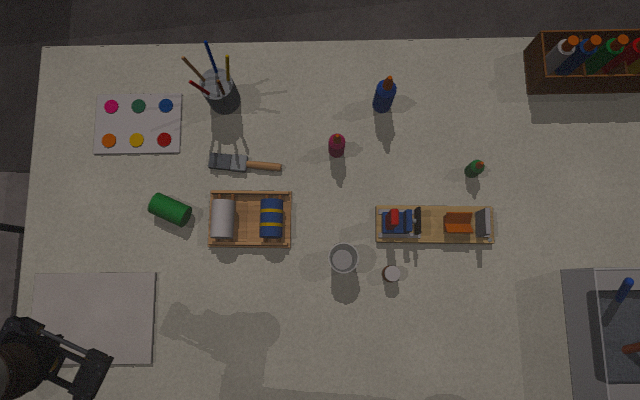

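The scene view has the white can at (397,178), the blue banded can at (354,190) and a green look-alike at (446,175). In the top view they are at (223,218), (271,218) and (170,209). The white one in the rack's left place fits the description. The jig is at top (435,224), with the clamp at the left and the stop at the right (484,222). I'll check these in enlarged crops.

```bash
cat > h.py <<'E'
import numpy as np,cv2
from station import bot
def cal(n):
    c=bot.get_calibration(n); f=200/np.tan(np.radians(c['vfov']/2))
    K=np.array([[f,0,c['cx']],[0,f,c['cy']],[0,0,1.]]); R=cv2.Rodrigues(c['rvec'])[0]
    return K,np.array(c['dist']),R,np.array(c['tvec'])
def ray(n,uv):
    K,d,R,t=cal(n); p=cv2.undistortPoints(np.array(uv,float).reshape(-1,1,2),K,d).reshape(-1,2)
    return -R.T@t,np.c_[p,np.ones(len(p))]@R
def onz(n,uv,z):
    o,r=ray(n,uv); return o+r*((z-o[2])/r[:,2])[:,None]
def proj(n,P):
    K,d,R,t=cal(n); return cv2.projectPoints(np.array(P,float).reshape(-1,3),cv2.Rodrigues(R)[0],t,K,d)[0].reshape(-1,2)
E
python3 - <<'E'
import cv2
a=cv2.imread("pics/top0.png")
cv2.imwrite("pics/c1.png",cv2.resize(a[180:260,140:300],None,fx=5,fy=5,interpolation=cv2.INTER_CUBIC))
cv2.imwrite("pics/c2.png",cv2.resize(a[190:260,365:505],None,fx=5.7,fy=5.7,interpolation=cv2.INTER_CUBIC))
b=cv2.imread("pics/scene0.png")
cv2.imwrite("pics/c3.png",cv2.resize(b[180:280,125:270],None,fx=5.5,fy=5.5,interpolation=cv2.INTER_CUBIC))
E
```

```text
(no output)
```

View pics/c1.png

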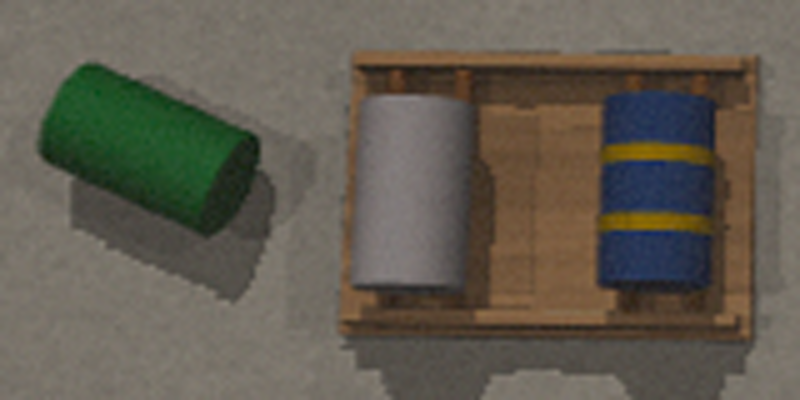

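View pics/c2.png

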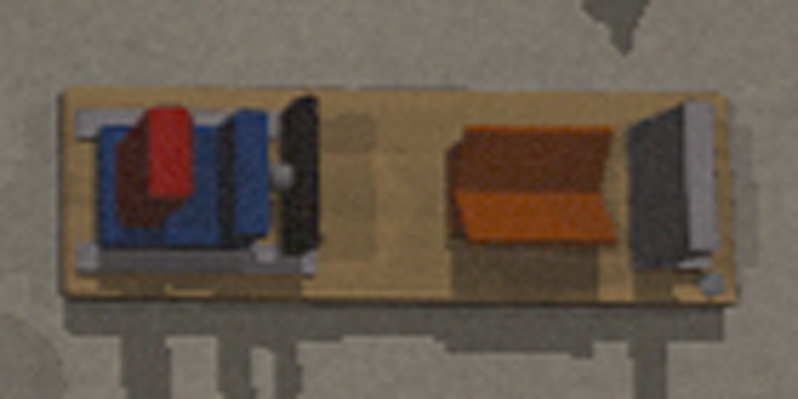

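View pics/c3.png

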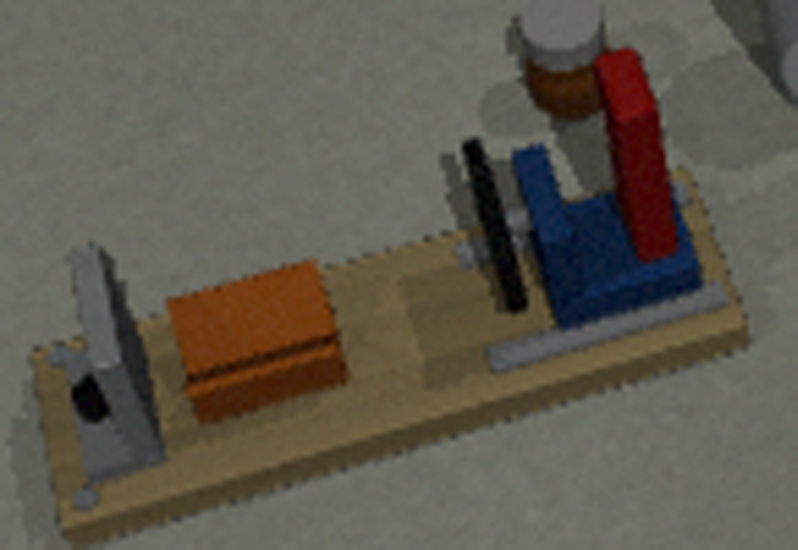

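Crop: the white can with its open end towards the image bottom is the rack's left place. The green can lies on the table outside the rack, so it is a look-alike and stays put. The jig parts are clear: red handle, black pad, orange V and metal stop.

```bash
cat > m.py <<'E'
from h import *
a=cv2.imread("pics/top0.png"); b=cv2.imread("pics/scene0.png")
def comp(im,lo,hi,box):
    x0,y0,x1,y1=box; h=cv2.cvtColor(im,cv2.COLOR_BGR2HSV); m=np.zeros(im.shape[:2],np.uint8)
    m[y0:y1,x0:x1]=cv2.inRange(h,lo,hi)[y0:y1,x0:x1]
    c=max(cv2.findContours(m,0,1)[0],key=cv2.contourArea); return c.reshape(-1,2).astype(float),cv2.minAreaRect(c),cv2.contourArea(c)
E
python3 - <<'E'
from m import *
for n in("top","scene"): print(n,"cam",ray(n,[[320,200]])[0].round(3))
h=cv2.cvtColor(a,cv2.COLOR_BGR2HSV)
print("can hsv",h[215,223],h[205,215],"wood",h[225,245],h[242,223])
def C(pts,x0,y0,s): return [((x+.5)/s-.5+x0,(y+.5)/s-.5+y0) for x,y in pts]
# jig base top corners, z=.02
P=onz("top",C([(62,90),(722,93),(737,300),(64,296)],365,190,5.7),.02); print(P.round(4)); print([np.linalg.norm(P[i]-P[(i+1)%4]).round(4) for i in range(4)])
# base bottom/top from scene: corners (740,322?) skip
V=onz("top",C([(465,127),(612,128),(616,241),(463,241)],365,190,5.7),.058);print("V top",V.round(4),V.mean(0))
A=onz("top",C([(460,191),(608,191)],365,190,5.7),.036);print("V apex",A.round(4),A.mean(0))
H=onz("top",C([(150,107),(189,107),(192,197),(150,196)],365,190,5.7),.138);print("handle top",H.round(4),H.mean(0))
for nm,lo,hi in(("white",(0,0,85),(180,45,255)),):
    c,r,ar=comp(a,lo,hi,(208,194,236,244));print(r,ar,onz("top",[r[0]],.048),onz("top",cv2.boxPoints(r),.048).round(4))
c=C([(360,96),(472,100),(464,288),(352,286)],140,180,5);print(onz("top",c,.048).round(4),onz("top",c,.048).mean(0))
R=onz("top",C([(353,52),(757,57),(752,338),(341,333)],140,180,5),.028);print("rack",R.round(4),R.mean(0))
E
```

```text
top cam [0.379 0.106 1.123]
scene cam [ 1.202 -0.16   0.951]
can hsv [ 11  16 125] [  0  19 120] wood [ 13 122 117] [ 13 112  93]
[[ 0.5567 -0.0142  0.02  ]
 [ 0.5514 -0.2911  0.02  ]
 [ 0.4644 -0.2908  0.02  ]
 [ 0.4697 -0.0122  0.02  ]]
[np.float64(0.277), np.float64(0.087), np.float64(0.2787), np.float64(0.087)]
V top [[ 0.533  -0.1727  0.058 ]
 [ 0.5317 -0.232   0.058 ]
 [ 0.4858 -0.2305  0.058 ]
 [ 0.4866 -0.1692  0.058 ]] [ 0.50930119 -0.20112448  0.058     ]
V apex [[ 0.5095 -0.1749  0.036 ]
 [ 0.5087 -0.2356  0.036 ]] [ 0.50912605 -0.20523712  0.036     ]
handle top [[ 0.5308 -0.0342  0.138 ]
 [ 0.5305 -0.0488  0.138 ]
 [ 0.4965 -0.0486  0.138 ]
 [ 0.4971 -0.0329  0.138 ]] [ 0.51370879 -0.04110336  0.138     ]
((220.60052490234375, 217.58750915527344), (20.23244285583496, 37.67564010620117), 2.38594388961792) 694.0 [[0.52839917 0.35287394 0.048     ]] [[0.4854 0.3773 0.048 ]
 [0.5747 0.3761 0.048 ]
 [0.5719 0.3281 0.048 ]
 [0.4828 0.33   0.048 ]]
[[0.5736 0.3753 0.048 ]
 [0.5708 0.3221 0.048 ]
 [0.4819 0.3242 0.048 ]
 [0.4835 0.3766 0.048 ]] [0.52744909 0.34955433 0.048     ]
rack [[0.5988 0.3843 0.028 ]
 [0.5934 0.1887 0.028 ]
 [0.4583 0.1913 0.028 ]
 [0.4632 0.3863 0.028 ]] [0.5284491  0.28766165 0.028     ]
```

```bash
cat >> h.py <<'E'
def C(pts,x0,y0,s): return [((x+.5)/s-.5+x0,(y+.5)/s-.5+y0) for x,y in pts]
def tri(ut,us):
    o1,r1=ray("top",ut);o2,r2=ray("scene",us);out=[]
    for p,q in zip(r1,r2):
        p=p/np.linalg.norm(p);q=q/np.linalg.norm(q)
        s=np.linalg.lstsq(np.c_[p,-q],o2-o1,rcond=None)[0];A=o1+p*s[0];B=o2+q*s[1];out.append(np.r_[(A+B)/2,np.linalg.norm(A-B)])
    return np.array(out)
E
python3 - <<'E'
from m import *
from h import *
t=C([(463,241),(616,241)],365,190,5.7); s=C([(318,262),(168,298)],125,180,5.5)
print("V far top",tri(t,s).round(4))
# pad top front edge corners; top crop (318,97)?; scene crop (483,140) low-x end, ...
t=C([(318,97),(318,250)],365,190,5.7); print("pad .093",onz("top",t,.093).round(4))
# handle top corners
t=C([(189,107),(192,197),(150,196)],365,190,5.7); s=C([(655,108),(635,52),(600,55)],125,180,5.5)
print("handle",tri(t,s).round(4))
# stop top front edge
t=C([(686,103),(684,250)],365,190,5.7);print("stop .092",onz("top",t,.092).round(4))
# can corners on scene
cv2.imwrite("pics/c4.png",cv2.resize(b[145:235,320:430],None,fx=6,fy=6,interpolation=cv2.INTER_CUBIC))
cv2.imwrite("pics/c5.png",cv2.resize(b[215:265,145:200],None,fx=11,fy=11,interpolation=cv2.INTER_CUBIC))
E
```

```text
V far top [[ 0.487  -0.1725  0.0512  0.003 ]
 [ 0.4858 -0.2323  0.0557  0.002 ]]
pad .093 [[ 0.5407 -0.1067  0.093 ]
 [ 0.4804 -0.1037  0.093 ]]
handle [[ 0.5316 -0.0424  0.142   0.0121]
 [ 0.4984 -0.0417  0.1388  0.014 ]
 [ 0.4957 -0.0406  0.1336  0.0147]]
stop .092 [[ 0.5364 -0.2508  0.092 ]
 [ 0.4785 -0.2459  0.092 ]]
```

View pics/c4.png

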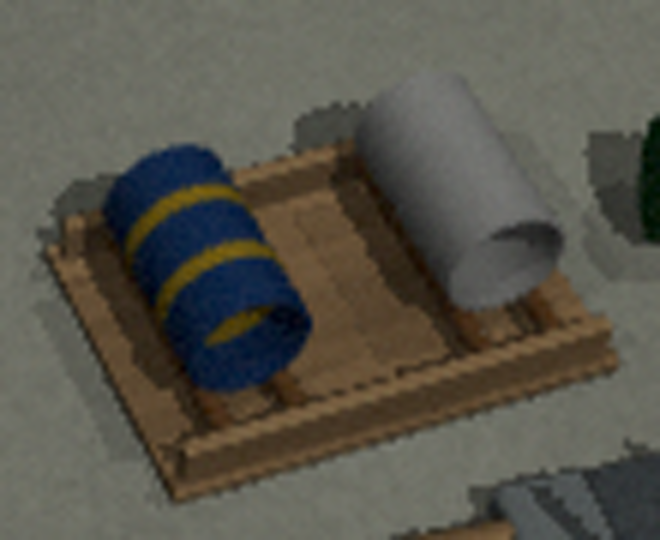

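View pics/c5.png

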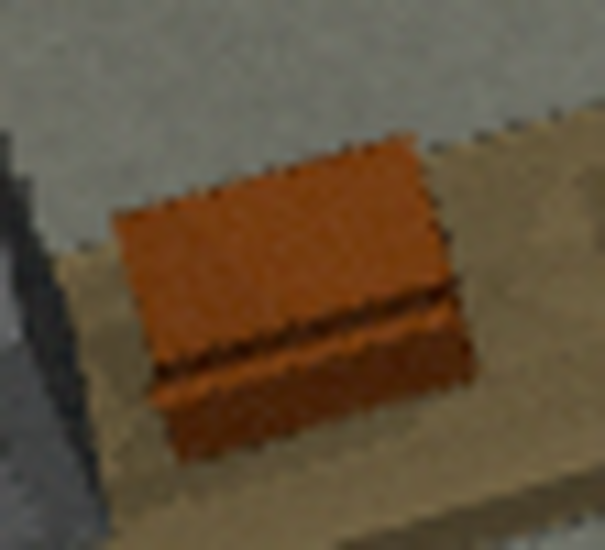

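```bash
cat > go.py <<'E'
import sys,numpy as np
from station import bot
from scipy.spatial.transform import Rotation as Ro
# usage: go.py x y z yawdeg(of tool y)
def main():
    x,y,z,yaw=map(float,sys.argv[1:5]); o=bot.get_obs(); R=o['tcp_rot']; d=np.array([x,y,z])-o['ee_pos']
    a=np.radians(yaw); Y=np.array([np.cos(a),np.sin(a),0]);X=np.array([0,0,-1.]);T=np.c_[X,Y,np.cross(X,Y)]
    print("t",round(o['time_s'],2),"pos",o['ee_pos'].round(4),"world d",d.round(4),"tool d",(R.T@d).round(4),"rot",Ro.from_matrix(R.T@T).as_rotvec().round(4),"after-rot d",(T.T@d).round(4),"gap",round(float(o['finger_gap']),3),"F",o['force'].round(2),"q",o['q'].round(2))
main()
E
python3 go.py 0.5275 0.350 0.18 -91.3
python3 -m jog '[0,0,0,-0.1,0,0,-1, 0,0,0,-0.15,0,0,-1, 0,0,0,-0.15,0,0,-1, 0,0,0,0,0,0,-1, 0,0,0,0,0,0,-1]'
python3 go.py 0.5275 0.350 0.18 -91.3
```

```text
t 0.1 pos [0.2545 0.5702 0.2216] world d [ 0.273  -0.2202 -0.0416] tool d [ 0.0418  0.0897 -0.3391] rot [-3.973e-01  3.000e-04 -2.000e-03] after-rot d [ 0.0416  0.214  -0.2779] gap 1.002 F [-0.11 -0.02  0.08] q [ 1.41  0.39  0.01 -0.   -1.19 -0.26]
time_s: 0.72
ee_pos: [0.2539, 0.5688, 0.2186]
tcp_rot: [[-0.003, -0.012, -1.0], [-0.007, -1.0, 0.012], [-1.0, 0.007, 0.003]]
force: [-0.6, -0.2, 0.5]
finger_gap: 1.001
t 0.72 pos [0.2539 0.5688 0.2186] world d [ 0.2736 -0.2188 -0.0386] tool d [ 0.0394  0.2153 -0.2763] rot [ 0.011   0.0027 -0.0075] after-rot d [ 0.0386  0.2125 -0.2785] gap 1.001 F [-0.59 -0.23  0.51] q [ 1.41  0.39  0.   -0.   -1.19  0.15]
```

```bash
python3 -m jog '[0,0.037,-0.048,0,0,0,-1, 0,0.037,-0.048,0,0,0,-1, 0,0.037,-0.048,0,0,0,-1, 0,0.037,-0.048,0,0,0,-1, 0,0.037,-0.048,0,0,0,-1]'
python3 go.py 0.5275 0.350 0.18 -91.3
```

```text
time_s: 1.35
ee_pos: [0.4948, 0.3791, 0.2187]
tcp_rot: [[-0.002, -0.011, -1.0], [-0.007, -1.0, 0.011], [-1.0, 0.007, 0.002]]
force: [0.8, 1.5, -0.2]
finger_gap: 0.998
t 1.35 pos [0.4948 0.3791 0.2187] world d [ 0.0327 -0.0291 -0.0387] tool d [ 0.0389  0.0284 -0.0332] rot [ 0.0113  0.0023 -0.007 ] after-rot d [ 0.0387  0.0283 -0.0334] gap 0.998 F [ 0.8   1.47 -0.18] q [ 0.91  0.39  0.    0.   -1.19  0.64]
```

```bash
python3 -m jog '[0.02,0.014,-0.016,0.011,0.002,-0.007,-1, 0.02,0.014,-0.017,0,0,0,-1, 0.03,0,0,0,0,0,-1, 0.03,0,0,0,0,0,-1, 0,0,0,0,0,0,-1]'
python3 go.py 0.5275 0.350 0.033 -91.3
python3 - <<'E'
from h import *
for n in("top","scene"): cv2.imwrite(f"pics/{n}1.png",bot.get_image(n)[:,:,::-1])
a=cv2.imread("pics/top1.png");cv2.imwrite("pics/d1.png",cv2.resize(a[150:270,150:330],None,fx=4.4,fy=4.4))
a=cv2.imread("pics/scene1.png");cv2.imwrite("pics/d2.png",cv2.resize(a[100:230,320:470],None,fx=4.4,fy=4.4))
E
```

```text
time_s: 1.98
ee_pos: [0.5325, 0.3449, 0.1162]
tcp_rot: [[0.001, -0.041, -0.999], [0.001, -0.999, 0.041], [-1.0, -0.001, -0.001]]
force: [-0.3, 0.7, 0.5]
finger_gap: 0.998
t 1.98 pos [0.5325 0.3449 0.1162] world d [-0.005   0.0051 -0.0832] tool d [ 0.0832 -0.0049  0.0053] rot [-0.018  -0.0007  0.0007] after-rot d [ 0.0832 -0.005   0.0051] gap 0.998 F [-0.32  0.69  0.53] q [ 0.83  0.49 -0.11  0.   -0.97  0.7 ]
```

View pics/d2.png

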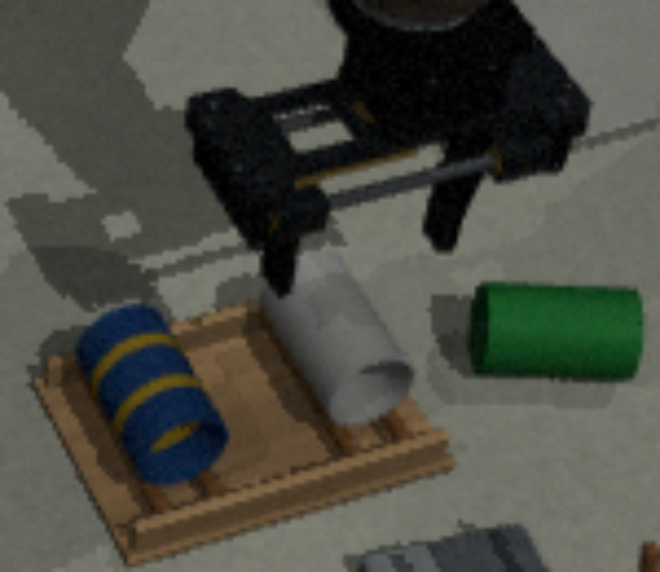

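```bash
python3 -m jog '[0,-0.005,0.005,-0.018,0,0,-0.75, 0.02,0,0,0,0,0,-0.75, 0.015,0,0,0,0,0,-0.75, 0,0,0,0,0,0,-0.75, 0,0,0,0,0,0,-0.75]'
python3 go.py 0.5275 0.350 0.033 -91.3
```

```text
time_s: 2.7
ee_pos: [0.5316, 0.3566, 0.0907]
tcp_rot: [[0.016, -0.017, -1.0], [0.013, -1.0, 0.017], [-1.0, -0.014, -0.015]]
force: [0.3, -0.4, -0.0]
finger_gap: 0.882
t 2.7 pos [0.5316 0.3566 0.0907] world d [-0.0041 -0.0066 -0.0577] tool d [0.0575 0.0075 0.0049] rot [ 0.0058 -0.0153  0.0138] after-rot d [0.0577 0.0067 0.0039] gap 0.882 F [ 0.28 -0.4  -0.01] q [ 0.84  0.51 -0.14  0.   -0.9   0.71]
```

```bash
python3 -m jog '[0,0.006,0.004,0.005,-0.015,0.014,-0.75, 0,0,0,0,0,0,-0.75, 0,0,0,0,0,0,-0.75, 0,0,0,0,0,0,-0.75, 0,0,0,0,0,0,-0.75]'
python3 go.py 0.5275 0.350 0.033 -91.3
```

```text
time_s: 3.32
ee_pos: [0.5279, 0.3507, 0.0922]
tcp_rot: [[0.001, -0.022, -1.0], [0.001, -1.0, 0.022], [-1.0, -0.001, -0.001]]
force: [-0.9, 0.0, -0.3]
finger_gap: 0.873
t 3.33 pos [0.5279 0.3507 0.0922] world d [-0.0004 -0.0007 -0.0592] tool d [0.0592 0.0008 0.0005] rot [ 0.0004 -0.0012  0.0008] after-rot d [0.0592 0.0007 0.0004] gap 0.873 F [-0.85  0.02 -0.31] q [ 0.84  0.51 -0.14  0.   -0.92  0.71]
```

```bash
python3 -m jog '[0.018,0,0,0,0,0,-0.75, 0.018,0,0,0,0,0,-0.75, 0.018,0,0,0,0,0,-0.75, 0,0,0,0,0,0,-0.75, 0,0,0,0,0,0,-0.75]'
python3 go.py 0.5275 0.350 0.033 -91.3
```

```text
time_s: 3.95
ee_pos: [0.5268, 0.3498, 0.0327]
tcp_rot: [[-0.002, -0.023, -1.0], [-0.002, -1.0, 0.023], [-1.0, 0.002, 0.002]]
force: [-0.3, -0.4, -0.0]
finger_gap: 0.873
t 3.95 pos [0.5268 0.3498 0.0327] world d [0.0007 0.0002 0.0003] tool d [-0.0003 -0.0002 -0.0007] rot [-0.      0.0016 -0.0018] after-rot d [-0.0003 -0.0002 -0.0007] gap 0.873 F [-0.33 -0.43 -0.05] q [ 0.84  0.58 -0.19 -0.   -0.8   0.71]
```

```bash
python3 -m jog '[0,0,0,0,0,0,-0.3, 0,0,0,0,0,0,-0.1, 0,0,0,0,0,0,1, 0,0,0,0,0,0,1, 0,0,0,0,0,0,1]' 10
python3 go.py 0.5275 0.350 0.15 -91.3
```

```text
time_s: 4.58
ee_pos: [0.5273, 0.3491, 0.0345]
tcp_rot: [[-0.001, -0.023, -1.0], [-0.002, -1.0, 0.023], [-1.0, 0.002, 0.001]]
force: [-0.2, -0.0, -0.9]
finger_gap: 0.615
t 4.58 pos [0.5273 0.3491 0.0345] world d [0.0002 0.0009 0.1155] tool d [-1.155e-01 -7.000e-04 -1.000e-04] rot [ 0.0001  0.0006 -0.0019] after-rot d [-0.1155 -0.0009 -0.0002] gap 0.615 F [-0.23 -0.03 -0.92] q [ 0.84  0.58 -0.19  0.   -0.81  0.71]
```

```bash
python3 -m jog '[0,0,0,0,0,0,1, -0.005,0,0,0,0,0,1, -0.02,0,0,0,0,0,1, -0.03,0,0,0,0,0,1, 0,0,0,0,0,0,1]'
python3 go.py 0.5275 0.350 0.18 -91.3
```

```text
time_s: 5.2
ee_pos: [0.5272, 0.3501, 0.0911]
tcp_rot: [[-0.001, -0.022, -1.0], [-0.001, -1.0, 0.022], [-1.0, 0.001, 0.001]]
force: [-0.6, -0.4, -0.6]
finger_gap: 0.615
t 5.2 pos [0.5272 0.3501 0.0911] world d [ 0.0003 -0.0001  0.0889] tool d [-0.0889  0.0002 -0.0002] rot [ 0.0005  0.0005 -0.0012] after-rot d [-0.0889  0.0001 -0.0003] gap 0.615 F [-0.59 -0.41 -0.55] q [ 0.84  0.51 -0.14  0.   -0.92  0.71]
```

```bash
python3 -m jog '[-0.03,0,0,0,0,0,1, -0.03,0,0,0.1,0,0,1, -0.03,0,0,0.17,0,0,1, -0.03,0,0,0.17,0,0,1, 0,0,0,0.17,0,0,1]'
python3 go.py 0.511 -0.1865 0.2 178.9
```

```text
time_s: 5.82
ee_pos: [0.525, 0.3494, 0.2091]
tcp_rot: [[-0.008, -0.607, -0.794], [-0.006, -0.794, 0.607], [-1.0, 0.01, 0.003]]
force: [-0.1, -0.0, -1.1]
finger_gap: 0.621
t 5.83 pos [0.525  0.3494 0.2091] world d [-0.014  -0.5359 -0.0091] tool d [ 0.0122  0.4341 -0.3145] rot [ 0.9372 -0.0014 -0.0104] after-rot d [ 0.0091  0.0037 -0.5361] gap 0.621 F [-0.05 -0.04 -1.11] q [ 0.84  0.41  0.01 -0.   -1.18  0.08]
```

```bash
python3 -m jog '[0,0,0,0.17,0,0,1, 0,0,0,0.17,0,0,1, 0,0,0,0.17,0,0,1, 0,0,0,0.17,0,0,1, 0,0,0,0.1,0,0,1]'
python3 -m jog '[0,0,0,0,0,0,1, 0,0,-0.01,0,0,0,1, 0,0,-0.03,0,0,0,1, 0,0,-0.03,0,0,0,1, 0,0,-0.03,0,0,0,1]'
python3 go.py 0.511 -0.1865 0.2 178.9
```

```text
time_s: 6.45
ee_pos: [0.5223, 0.3487, 0.2032]
tcp_rot: [[-0.017, -0.994, -0.11], [-0.009, -0.11, 0.994], [-1.0, 0.018, -0.007]]
force: [0.7, 0.7, -0.7]
finger_gap: 0.621
time_s: 7.08
ee_pos: [0.5324, 0.2464, 0.2007]
tcp_rot: [[-0.021, -0.993, -0.119], [-0.012, -0.119, 0.993], [-1.0, 0.022, -0.009]]
force: [0.1, 0.3, -1.6]
finger_gap: 0.617
t 7.08 pos [0.5324 0.2464 0.2007] world d [-0.0214 -0.4329 -0.0007] tool d [ 0.0064  0.0726 -0.4273] rot [ 0.1384 -0.0109 -0.0215] after-rot d [ 0.0007  0.0131 -0.4332] gap 0.617 F [ 0.12  0.27 -1.65] q [ 0.71  0.35 -0.1  -0.   -1.14 -0.59]
```

```bash
python3 -m jog '[0,0.004,-0.04,0.07,-0.011,-0.02,1, 0,0.004,-0.04,0.05,0,0,1, 0,0,-0.045,0,0,0,1, 0,0,-0.045,0,0,0,1, 0,0,-0.045,0,0,0,1]'
python3 go.py 0.511 -0.1865 0.2 178.9
```

```text
time_s: 7.7
ee_pos: [0.5293, 0.0225, 0.2006]
tcp_rot: [[-0.001, -1.0, -0.002], [0.001, -0.002, 1.0], [-1.0, 0.001, 0.001]]
force: [0.1, 0.1, -0.2]
finger_gap: 0.619
t 7.7 pos [0.5293 0.0225 0.2006] world d [-0.0183 -0.209  -0.0006] tool d [ 0.0005  0.0188 -0.2089] rot [ 0.0216  0.0009 -0.0013] after-rot d [ 0.0006  0.0143 -0.2093] gap 0.619 F [ 0.14  0.13 -0.22] q [ 0.35  0.24 -0.26 -0.   -1.07 -0.34]
```

```bash
python3 -m jog '[0,0.006,-0.045,0.01,0,0,1, 0,0.006,-0.045,0.005,0,0,1, 0,0,-0.045,0,0,0,1, 0,0,-0.02,0,0,0,1, 0,0,0,0,0,0,1]'
python3 -m jog '[0,0,0,0,0,0,1, 0,0,0,0,0,0,1, 0,0,0,0,0,0,1, 0,0,0,0,0,0,1, 0,0,0,0,0,0,1]'
python3 go.py 0.511 -0.1865 0.2 178.9
```

```text
time_s: 8.32
ee_pos: [0.5125, -0.1423, 0.2005]
tcp_rot: [[-0.001, -1.0, 0.013], [0.001, 0.013, 1.0], [-1.0, 0.001, 0.001]]
force: [-0.3, 0.0, -1.3]
finger_gap: 0.618
time_s: 8.95
ee_pos: [0.5124, -0.14, 0.2005]
tcp_rot: [[-0.001, -1.0, 0.009], [0.002, 0.009, 1.0], [-1.0, 0.001, 0.002]]
force: [0.2, 0.9, -0.8]
finger_gap: 0.617
t 8.95 pos [ 0.5124 -0.14    0.2005] world d [-0.0014 -0.0465 -0.0005] tool d [ 0.0004  0.001  -0.0465] rot [ 0.0105  0.0015 -0.0012] after-rot d [ 0.0005  0.0005 -0.0465] gap 0.617 F [ 0.19  0.94 -0.8 ] q [ 0.04  0.24 -0.25 -0.   -1.07 -0.05]
```

```bash
python3 -m jog '[0,0,-0.02,0.01,0.001,-0.001,1, 0,0.001,-0.02,0,0,0,1, 0.02,0,-0.003,0,0,0,1, 0.025,0,0,0,0,0,1, 0,0,0,0,0,0,1]'
python3 -m jog '[0,0,0,0,0,0,1, 0,0,0,0,0,0,1, 0,0,0,0,0,0,1, 0,0,0,0,0,0,1, 0,0,0,0,0,0,1]'
python3 go.py 0.511 -0.1865 0.1 178.9
python3 - <<'E'
from h import *
for n in("top","scene"): cv2.imwrite(f"pics/{n}2.png",bot.get_image(n)[:,:,::-1])
a=cv2.imread("pics/top2.png");cv2.imwrite("pics/e1.png",cv2.resize(a[170:280,365:505],None,fx=5.4,fy=5.4,interpolation=2))
a=cv2.imread("pics/scene2.png");cv2.imwrite("pics/e2.png",cv2.resize(a[160:290,115:275],None,fx=4.5,fy=4.5,interpolation=2))
E
```

```text
time_s: 9.57
ee_pos: [0.5117, -0.1837, 0.1551]
tcp_rot: [[0.002, -1.0, 0.017], [0.0, 0.017, 1.0], [-1.0, -0.002, 0.0]]
force: [-0.5, 0.5, -1.2]
finger_gap: 0.617
time_s: 10.2
ee_pos: [0.5139, -0.1837, 0.1587]
tcp_rot: [[0.008, -1.0, 0.016], [-0.001, 0.016, 1.0], [-1.0, -0.008, -0.001]]
force: [-0.3, -0.0, 0.2]
finger_gap: 0.617
t 10.2 pos [ 0.5139 -0.1837  0.1587] world d [-0.0029 -0.0028 -0.0587] tool d [ 0.0587  0.0033 -0.0028] rot [ 0.0036 -0.001   0.008 ] after-rot d [ 0.0587  0.0029 -0.0029] gap 0.617 F [-0.31 -0.04  0.16] q [-0.05  0.3  -0.29  0.   -0.97  0.03]
```

View pics/e1.png

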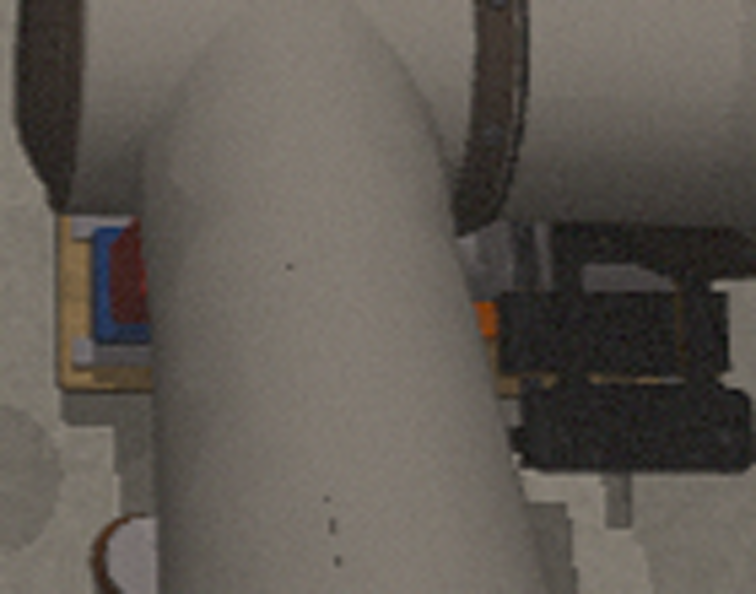

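View pics/e2.png

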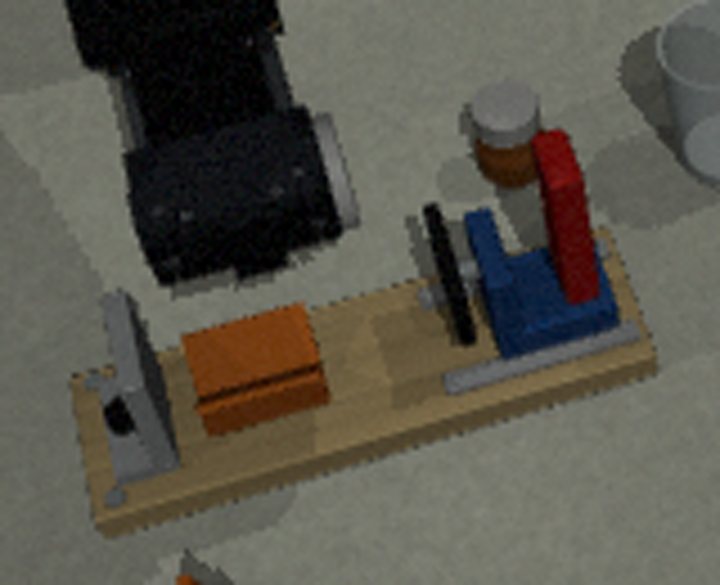

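Run:
```python
from h import *
p=C([(325,115),(357,222)],115,160,4.5)
print(onz("scene",p[:1],.199),onz("scene",p[1:],.155))
# predicted for rim at y
for y in(-.15,-.145,-.14,-.135):
    th=np.radians(np.arange(-60,121,10)); P=np.c_[.5139+.027*np.cos(th),np.full(len(th),y),.1737+.027*np.sin(th)]
    q=(proj("scene",P)-[115,160])*4.5; print(y,q[::3].round(0).tolist())
```

```text
[[ 0.50394986 -0.140217    0.199     ]] [[ 0.53190378 -0.14030691  0.155     ]]
-0.15 [[334.0, 226.0], [335.0, 228.0], [331.0, 215.0], [324.0, 190.0], [314.0, 160.0], [306.0, 133.0], [300.0, 117.0]]
-0.145 [[345.0, 222.0], [346.0, 225.0], [342.0, 212.0], [335.0, 187.0], [325.0, 157.0], [317.0, 130.0], [312.0, 113.0]]
-0.14 [[355.0, 219.0], [357.0, 222.0], [353.0, 209.0], [346.0, 184.0], [337.0, 153.0], [328.0, 126.0], [323.0, 110.0]]
-0.135 [[366.0, 216.0], [368.0, 218.0], [364.0, 205.0], [357.0, 180.0], [348.0, 150.0], [339.0, 123.0], [334.0, 107.0]]
```

```bash
python3 -m jog '[0.015,0.004,-0.003,0.003,-0.001,0.008,1, 0.015,0,0,0,0,0,1, 0.015,0,0,0,0,0,1, 0,0,0,0,0,0,1, 0,0,0,0,0,0,1]'
python3 go.py 0.5100 -0.187 0.075 178.9
```

```text
time_s: 10.92
ee_pos: [0.5082, -0.1869, 0.1085]
tcp_rot: [[-0.005, -1.0, 0.019], [0.001, 0.019, 1.0], [-1.0, 0.005, 0.001]]
force: [-0.6, -0.4, 0.5]
finger_gap: 0.615
t 10.93 pos [ 0.5082 -0.1869  0.1085] world d [ 0.0018 -0.0001 -0.0335] tool d [ 0.0335 -0.002  -0.0001] rot [-0.0003  0.0005 -0.005 ] after-rot d [ 0.0335 -0.0018 -0.0001] gap 0.615 F [-0.63 -0.38  0.53] q [-0.05  0.36 -0.35 -0.   -0.87  0.03]
```

```bash
python3 -m jog '[0.01,-0.001,0,0,0,-0.005,1, 0.01,-0.0005,0,0,0,0,1, 0.006,0,0,0,0,0,1, 0,0,0,0,0,0,1, 0,0,0,0,0,0,1]'
python3 go.py 0.5100 -0.187 0.07 178.9
python3 -m jog '[0,0,0,0,0,0,1, 0,0,0,0,0,0,1, 0,0,0,0,0,0,1, 0,0,0,0,0,0,1, 0,0,0,0,0,0,1]'
python3 go.py 0.5100 -0.187 0.07 178.9
```

```text
time_s: 11.55
ee_pos: [0.5104, -0.187, 0.0813]
tcp_rot: [[0.002, -1.0, 0.019], [0.0, 0.019, 1.0], [-1.0, -0.002, 0.0]]
force: [0.4, 0.2, -1.7]
finger_gap: 0.618
t 11.55 pos [ 0.5104 -0.187   0.0813] world d [-0.0004 -0.     -0.0113] tool d [ 0.0113  0.0004 -0.    ] rot [-0.      0.0003  0.0018] after-rot d [ 0.0113  0.0004 -0.    ] gap 0.618 F [ 0.37  0.2  -1.66] q [-0.05  0.39 -0.38 -0.   -0.8   0.03]
time_s: 12.18
ee_pos: [0.5109, -0.187, 0.0821]
tcp_rot: [[0.004, -1.0, 0.019], [0.0, 0.019, 1.0], [-1.0, -0.004, 0.0]]
force: [-0.3, 0.4, -0.4]
finger_gap: 0.619
t 12.18 pos [ 0.5109 -0.187   0.0821] world d [-0.0009  0.     -0.0121] tool d [0.0121 0.0009 0.    ] rot [0.0001 0.0001 0.0036] after-rot d [0.0121 0.0009 0.    ] gap 0.619 F [-0.29  0.36 -0.42] q [-0.05  0.39 -0.38 -0.   -0.8   0.03]
```

Baseline force is about -0.8 N in z. Now descending slowly.

```bash
python3 -m jog '[0.004,0.001,0,0,0,0.003,1, 0.004,0,0,0,0,0,1, 0.002,0,0,0,0,0,1, 0,0,0,0,0,0,1, 0,0,0,0,0,0,1]'
python3 -m jog '[0.0015,0,0,0,0,0,1, 0.0015,0,0,0,0,0,1, 0.001,0,0,0,0,0,1, 0,0,0,0,0,0,1, 0,0,0,0,0,0,1]'
python3 go.py 0.5100 -0.187 0.06 178.9
```

```text
time_s: 12.8
ee_pos: [0.5096, -0.187, 0.0711]
tcp_rot: [[-0.0, -1.0, 0.019], [0.0, 0.019, 1.0], [-1.0, 0.0, 0.0]]
force: [-0.7, -0.4, -1.1]
finger_gap: 0.618
time_s: 13.42
ee_pos: [0.5098, -0.187, 0.067]
tcp_rot: [[0.0, -1.0, 0.019], [0.0, 0.019, 1.0], [-1.0, -0.0, 0.0]]
force: [-0.7, 0.3, -0.4]
finger_gap: 0.619
t 13.43 pos [ 0.5098 -0.187   0.067 ] world d [ 0.0002  0.     -0.007 ] tool d [ 0.007  -0.0002  0.    ] rot [0.0001 0.0001 0.0002] after-rot d [ 0.007  -0.0002  0.    ] gap 0.619 F [-0.68  0.28 -0.37] q [-0.05  0.41 -0.39 -0.   -0.76  0.03]
```

```bash
python3 -m jog '[0.001,0,0,0,0,0,1, 0.001,0,0,0,0,0,1, 0,0,0,0,0,0,1, 0,0,0,0,0,0,1, 0,0,0,0,0,0,1]'
python3 -m jog '[0.001,0,0,0,0,0,1, 0.001,0,0,0,0,0,1, 0,0,0,0,0,0,1, 0,0,0,0,0,0,1, 0,0,0,0,0,0,1]'
```

```text
time_s: 14.05
ee_pos: [0.5099, -0.187, 0.065]
tcp_rot: [[0.0, -1.0, 0.019], [0.0, 0.019, 1.0], [-1.0, -0.0, 0.0]]
force: [0.4, 0.7, -1.4]
finger_gap: 0.62
time_s: 14.68
ee_pos: [0.5099, -0.187, 0.0628]
tcp_rot: [[0.0, -1.0, 0.019], [0.0, 0.019, 1.0], [-1.0, -0.0, 0.0]]
force: [0.8, 0.5, -1.0]
finger_gap: 0.615
```

```bash
python3 -m jog '[0.001,0,0,0,0,0,1, 0.001,0,0,0,0,0,1, 0,0,0,0,0,0,1, 0,0,0,0,0,0,1, 0,0,0,0,0,0,1]'
python3 -m jog '[0.001,0,0,0,0,0,1, 0.001,0,0,0,0,0,1, 0,0,0,0,0,0,1, 0,0,0,0,0,0,1, 0,0,0,0,0,0,1]'
```

```text
time_s: 15.3
ee_pos: [0.5099, -0.187, 0.0607]
tcp_rot: [[0.0, -1.0, 0.019], [0.0, 0.019, 1.0], [-1.0, -0.0, 0.0]]
force: [0.1, 0.5, -0.5]
finger_gap: 0.615
time_s: 15.92
ee_pos: [0.5099, -0.187, 0.0585]
tcp_rot: [[0.0, -1.0, 0.019], [0.0, 0.019, 1.0], [-1.0, -0.0, 0.0]]
force: [0.6, 0.3, -0.2]
finger_gap: 0.618
```

```bash
python3 -m jog '[0.001,0,0,0,0,0,1, 0.0005,0,0,0,0,0,1, 0,0,0,0,0,0,1, 0,0,0,0,0,0,1, 0,0,0,0,0,0,1]'
python3 -m jog '[0.001,0,0,0,0,0,1, 0.0005,0,0,0,0,0,1, 0,0,0,0,0,0,1, 0,0,0,0,0,0,1, 0,0,0,0,0,0,1]'
```

```text
time_s: 16.55
ee_pos: [0.5099, -0.1871, 0.0576]
tcp_rot: [[0.001, -1.0, 0.019], [-0.0, 0.019, 1.0], [-1.0, -0.001, -0.0]]
force: [-0.5, -0.1, 1.7]
finger_gap: 0.617
time_s: 17.18
ee_pos: [0.5098, -0.1871, 0.0573]
tcp_rot: [[0.0, -1.0, 0.018], [-0.0, 0.018, 1.0], [-1.0, -0.0, -0.0]]
force: [-0.9, -0.1, 2.6]
finger_gap: 0.618
```

```bash
python3 -m jog '[0.001,0,0,0,0,0,1, 0.001,0,0,0,0,0,1, 0.0005,0,0,0,0,0,1, 0,0,0,0,0,0,1, 0,0,0,0,0,0,1]'
python3 go.py 0.5100 -0.187 0.06 178.9
```

```text
time_s: 17.8
ee_pos: [0.5095, -0.1872, 0.0568]
tcp_rot: [[-0.0, -1.0, 0.018], [-0.001, 0.018, 1.0], [-1.0, 0.0, -0.001]]
force: [-1.9, 1.2, 2.7]
finger_gap: 0.618
t 17.8 pos [ 0.5095 -0.1872  0.0568] world d [0.0005 0.0002 0.0032] tool d [-0.0032 -0.0005  0.0002] rot [ 0.0012 -0.001  -0.    ] after-rot d [-0.0032 -0.0005  0.0002] gap 0.618 F [-1.92  1.18  2.68] q [-0.05  0.43 -0.4   0.   -0.74  0.03]
```

```bash
python3 -m jog '[0.0005,0.0008,0,0,0,0,1, 0.0005,0.0005,0,0,0,0,1, 0.0005,0,0,0,0,0,1, 0,0,0,0,0,0,1, 0,0,0,0,0,0,1]'
python3 go.py 0.5100 -0.187 0.06 178.9
```

```text
time_s: 18.42
ee_pos: [0.5093, -0.1872, 0.0566]
tcp_rot: [[0.002, -1.0, 0.017], [-0.002, 0.017, 1.0], [-1.0, -0.002, -0.002]]
force: [-1.2, 1.2, 4.0]
finger_gap: 0.618
t 18.43 pos [ 0.5093 -0.1872  0.0566] world d [0.0007 0.0002 0.0034] tool d [-0.0034 -0.0007  0.0002] rot [ 0.002  -0.0016  0.0022] after-rot d [-0.0034 -0.0007  0.0002] gap 0.618 F [-1.24  1.16  4.03] q [-0.05  0.43 -0.41  0.   -0.74  0.03]
```

```bash
python3 -m jog '[0.001,0.0008,0,0,0,0,1, 0.001,0.0005,0,0,0,0,1, 0.001,0,0,0,0,0,1, 0,0,0,0,0,0,1, 0,0,0,0,0,0,1]'
python3 go.py 0.5100 -0.187 0.06 178.9
python3 - <<'E'
from h import *
a=bot.get_image("scene")[:,:,::-1];cv2.imwrite("pics/f2.png",cv2.resize(a[180:280,115:275],None,fx=5,fy=5,interpolation=2))
E
```

```text
time_s: 19.05
ee_pos: [0.5093, -0.1873, 0.0566]
tcp_rot: [[0.005, -1.0, 0.016], [-0.003, 0.016, 1.0], [-1.0, -0.005, -0.003]]
force: [-1.2, 1.2, 4.1]
finger_gap: 0.614
t 19.05 pos [ 0.5093 -0.1873  0.0566] world d [0.0007 0.0003 0.0034] tool d [-0.0034 -0.0007  0.0003] rot [ 0.0028 -0.0026  0.0051] after-rot d [-0.0034 -0.0007  0.0003] gap 0.614 F [-1.17  1.23  4.12] q [-0.05  0.43 -0.41  0.   -0.73  0.03]
```

View pics/f2.png

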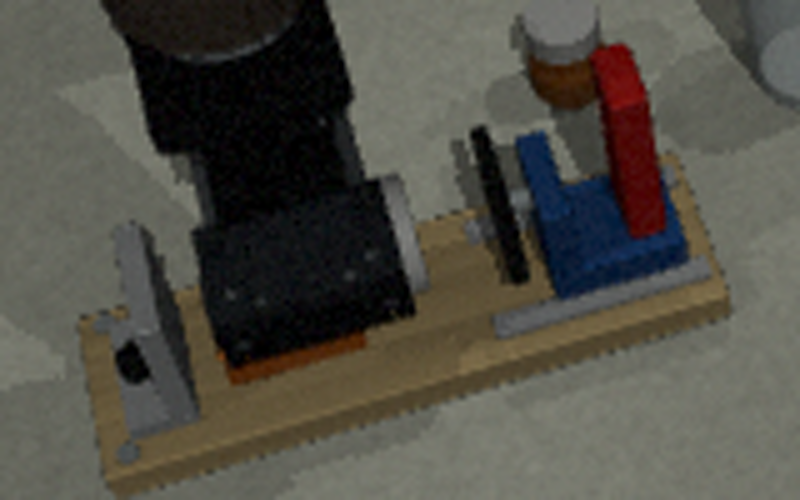

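The can now sits still at about 4 N with neither x nor z yielding, which puts its axis near 70 mm, inside the adjustment range. I'll release it slowly.

```bash
python3 -m jog '[0,0,0,0,0,0,0, 0,0,0,0,0,0,-0.3, 0,0,0,0,0,0,-0.5, 0,0,0,0,0,0,-0.8, 0,0,0,0,0,0,-0.8]'
python3 go.py 0.5093 -0.187 0.06 178.9
```

```text
time_s: 19.73
ee_pos: [0.5094, -0.1873, 0.055]
tcp_rot: [[0.004, -1.0, 0.016], [-0.002, 0.016, 1.0], [-1.0, -0.004, -0.002]]
force: [-0.2, 0.7, 0.8]
finger_gap: 0.859
t 19.73 pos [ 0.5094 -0.1873  0.055 ] world d [-0.0001  0.0003  0.005 ] tool d [-0.005   0.0001  0.0003] rot [ 0.0028 -0.0024  0.0045] after-rot d [-0.005   0.0001  0.0003] gap 0.859 F [-0.16  0.74  0.76] q [-0.05  0.43 -0.41  0.   -0.73  0.03]
```

```bash
python3 -m jog '[-0.01,0,0,0.002,-0.002,0.004,-0.8, -0.02,0,0,0,0,0,-0.8, -0.03,0,0,0,0,0,-0.8, -0.03,0,0,0,0,0,-0.8, -0.02,0,0,0,0,0,-0.8]'
python3 go.py 0.5128 -0.041 0.2 -88.9
```

```text
time_s: 20.35
ee_pos: [0.5089, -0.1873, 0.1693]
tcp_rot: [[-0.002, -1.0, 0.019], [-0.0, 0.019, 1.0], [-1.0, 0.002, -0.0]]
force: [1.3, -0.2, 0.4]
finger_gap: 0.901
t 20.35 pos [ 0.5089 -0.1873  0.1693] world d [0.0039 0.1463 0.0307] tool d [-0.0307 -0.0011  0.1464] rot [-1.6085e+00  1.6000e-03 -1.9000e-03] after-rot d [-0.0307 -0.1462 -0.0067] gap 0.901 F [ 1.27 -0.17  0.36] q [-0.05  0.29 -0.27  0.   -1.01  0.03]
```

```bash
python3 -m jog '[-0.01,0,0.02,-0.1,0,0,-0.5, 0,0,0.02,-0.17,0,0,-0.5, 0,0,0.02,-0.17,0,0,-0.5, 0,0,0.01,-0.17,0,0,-0.5, 0,0,0,-0.17,0,0,-0.5]'
python3 -m jog '[0,0,0,-0.17,0,0,-0.5, 0,0,0,-0.17,0,0,-0.5, 0,0,0,-0.17,0,0,-0.5, 0,0,0,-0.1,0,0,-0.5, 0,0,0,0,0,0,-0.5]'
python3 go.py 0.5128 -0.041 0.2 -91.1
python3 - <<'E'
from h import *
for n in("top","scene"): cv2.imwrite(f"pics/{n}3.png",bot.get_image(n)[:,:,::-1])
a=cv2.imread("pics/top3.png");cv2.imwrite("pics/g1.png",cv2.resize(a[170:280,365:505],None,fx=5.4,fy=5.4,interpolation=2))
a=cv2.imread("pics/scene3.png");cv2.imwrite("pics/g2.png",cv2.resize(a[160:290,115:275],None,fx=4.5,fy=4.5,interpolation=2))
E
```

```text
time_s: 20.98
ee_pos: [0.5, -0.1174, 0.1867]
tcp_rot: [[0.009, -0.706, -0.708], [-0.0, -0.708, 0.706], [-1.0, -0.006, -0.006]]
force: [0.6, -0.5, 0.8]
finger_gap: 0.756
time_s: 21.6
ee_pos: [0.5004, -0.117, 0.191]
tcp_rot: [[0.014, -0.153, -0.988], [0.0, -0.988, 0.153], [-1.0, -0.002, -0.014]]
force: [-0.1, 0.5, -0.1]
finger_gap: 0.748
t 21.6 pos [ 0.5004 -0.117   0.191 ] world d [0.0124 0.076  0.009 ] tool d [-0.0088 -0.077  -0.0007] rot [-0.1342 -0.0141  0.0014] after-rot d [-0.009  -0.0763 -0.0109] gap 0.748 F [-0.15  0.54 -0.13] q [ 0.09  0.22 -0.32  0.   -1.02  1.33]
```

View pics/g1.png

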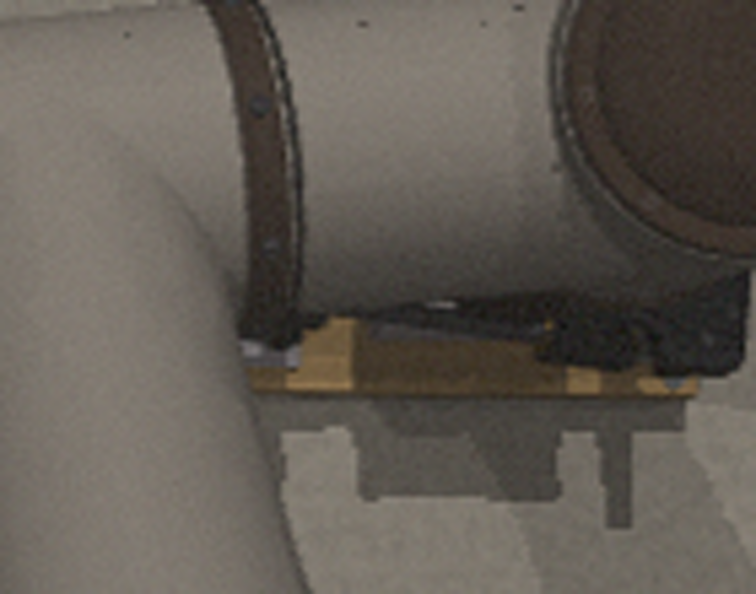

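View pics/g2.png

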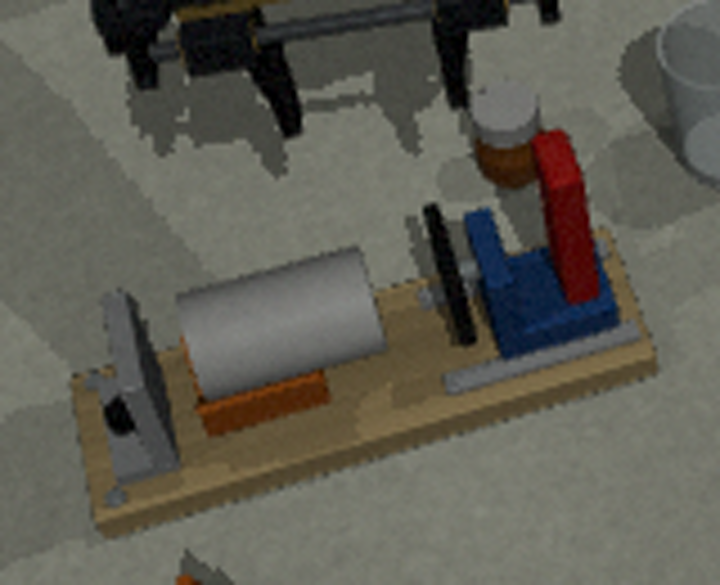

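The can lies level in the V, clear of both stop and pad. Next is the handle, measured in both views.

```bash
python3 - <<'E'
from h import *
p=C([(534,136),(567,131),(585,177),(553,185)],115,160,4.5);P=onz("scene",p,.138);print(P.round(4),P.mean(0).round(4))
E
python3 -m jog '[-0.008,-0.015,-0.002,-0.06,-0.014,0.001,-0.5, 0,-0.02,0,-0.06,0,0,-0.5, 0,-0.02,0,0,0,0,-0.5, 0,0,0,0,0,0,-0.5, 0,0,0,0,0,0,-0.5]'
python3 go.py 0.5128 -0.041 0.2 -91.1
```

```text
[[ 0.4972 -0.0492  0.138 ]
 [ 0.5    -0.0336  0.138 ]
 [ 0.5306 -0.0341  0.138 ]
 [ 0.5298 -0.0495  0.138 ]] [ 0.5144 -0.0416  0.138 ]
time_s: 22.32
ee_pos: [0.5072, -0.0618, 0.2]
tcp_rot: [[0.0, -0.037, -0.999], [0.001, -0.999, 0.037], [-1.0, -0.001, 0.0]]
force: [0.0, 0.1, -0.2]
finger_gap: 0.751
t 22.32 pos [ 0.5072 -0.0618  0.2   ] world d [0.0056 0.0208 0.    ] tool d [ 0.     -0.021  -0.0048] rot [-0.0179 -0.      0.0009] after-rot d [-0.     -0.0209 -0.0052] gap 0.751 F [ 0.05  0.08 -0.17] q [ 0.2   0.21 -0.3  -0.   -1.06  1.34]
```

```bash
python3 -m jog '[0,-0.014,-0.004,-0.018,0,0.001,-0.5, 0,-0.005,-0.001,0,0,0,-0.5, 0,0,0,0,0,0,-0.5, 0.015,0,0,0,0,0,-0.5, 0.01,0,0,0,0,0,-0.5]'
python3 go.py 0.514 -0.0413 0.108 -91.1
```

```text
time_s: 22.95
ee_pos: [0.5133, -0.0427, 0.1738]
tcp_rot: [[0.001, -0.02, -1.0], [0.0, -1.0, 0.02], [-1.0, -0.0, -0.001]]
force: [0.2, -0.4, 0.9]
finger_gap: 0.751
t 22.95 pos [ 0.5133 -0.0427  0.1738] world d [ 0.0007  0.0014 -0.0658] tool d [ 0.0658 -0.0014 -0.0007] rot [-0.0009 -0.0007  0.0001] after-rot d [ 0.0658 -0.0014 -0.0007] gap 0.751 F [ 0.16 -0.39  0.89] q [ 0.23  0.24 -0.33  0.   -1.    1.32]
```

```bash
python3 -m jog '[0.02,-0.001,-0.0005,0,0,0,-0.5, 0.018,0,0,0,0,0,-0.5, 0.015,0,0,0,0,0,-0.5, 0,0,0,0,0,0,-0.5, 0,0,0,0,0,0,-0.5]'
python3 go.py 0.514 -0.0413 0.108 -91.1
```

```text
time_s: 23.58
ee_pos: [0.5118, -0.0429, 0.1154]
tcp_rot: [[-0.005, -0.022, -1.0], [-0.001, -1.0, 0.022], [-1.0, 0.001, 0.005]]
force: [0.6, 0.8, 0.6]
finger_gap: 0.752
t 23.57 pos [ 0.5118 -0.0429  0.1154] world d [ 0.0022  0.0016 -0.0074] tool d [ 0.0074 -0.0017 -0.0022] rot [-0.0023  0.005  -0.0015] after-rot d [ 0.0074 -0.0016 -0.0022] gap 0.752 F [0.55 0.79 0.64] q [ 0.23  0.31 -0.41  0.   -0.86  1.32]
```

```bash
python3 -m jog '[0.006,-0.001,-0.002,0,0.005,-0.001,-0.5, 0,0,0,0,0,0,0, 0,0,0,0,0,0,0.4, 0,0,0,0,0,0,1, 0,0,0,0,0,0,1]' 25
python3 -m jog '[0,0,0,0,0,0,1, 0,0,0,0,0,0,1, 0,0,0,0,0,0,1, 0,0,0,0,0,0,1, 0,0,0,0,0,0,1]' 25
python3 go.py 0.514 -0.0413 0.108 -91.1
python3 - <<'E'
from h import *
for n in ("scene",):
  a=bot.get_image(n)[:,:,::-1];cv2.imwrite("pics/i2.png",cv2.resize(a[160:290,115:275],None,fx=4.5,fy=4.5,interpolation=2))
E
```

```text
time_s: 24.2
ee_pos: [0.515, -0.0417, 0.1106]
tcp_rot: [[0.004, -0.021, -1.0], [0.0, -1.0, 0.021], [-1.0, -0.0, -0.004]]
force: [-0.7, 0.0, -0.5]
finger_gap: 0.381
time_s: 24.82
ee_pos: [0.515, -0.0419, 0.1107]
tcp_rot: [[0.004, -0.022, -1.0], [0.0, -1.0, 0.022], [-1.0, -0.0, -0.004]]
force: [-0.6, -1.3, -0.4]
finger_gap: 0.204
t 24.82 pos [ 0.515  -0.0419  0.1107] world d [-0.001   0.0006 -0.0027] tool d [ 0.0027 -0.0006  0.001 ] rot [-0.0031 -0.004   0.0003] after-rot d [ 0.0027 -0.0006  0.001 ] gap 0.204 F [-0.6  -1.28 -0.39] q [ 0.23  0.32 -0.41  0.   -0.84  1.31]
```

View pics/i2.png

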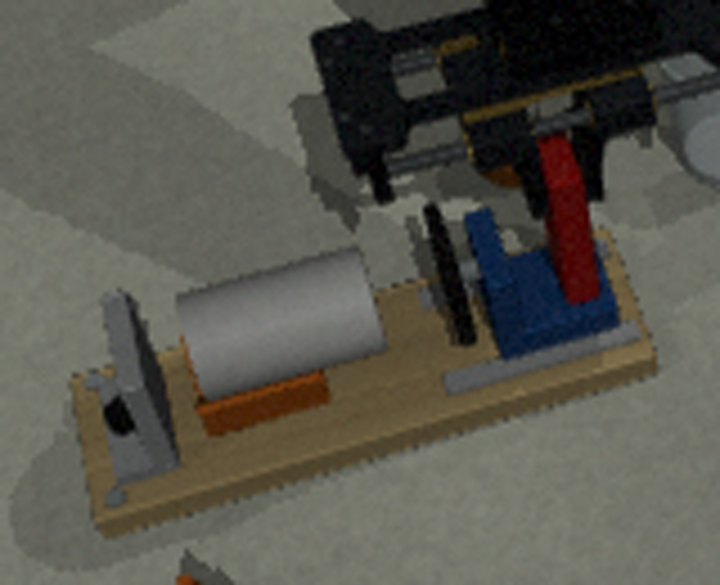

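Gripped: the gap of 0.204 is 18 mm, the handle's thickness. Sliding along the tool's +y.

```bash
python3 -m jog '[0,0.004,0,0,0,0,1, 0,0.008,0,0,0,0,1, 0,0.008,0,0,0,0,1, 0,0.005,0,0,0,0,1, 0,0,0,0,0,0,1]'
python3 go.py 0.5142 -0.085 0.11 -91.1
```

```text
time_s: 25.5
ee_pos: [0.5145, -0.0608, 0.1107]
tcp_rot: [[0.005, -0.021, -1.0], [0.009, -1.0, 0.021], [-1.0, -0.009, -0.005]]
force: [0.6, -3.9, -1.2]
finger_gap: 0.207
t 25.5 pos [ 0.5145 -0.0608  0.1107] world d [-0.0003 -0.0242 -0.0007] tool d [ 0.0005  0.0242 -0.0002] rot [-0.0017 -0.0051  0.0093] after-rot d [ 0.0007  0.0242 -0.0002] gap 0.207 F [ 0.64 -3.93 -1.2 ] q [ 0.19  0.32 -0.41 -0.01 -0.84  1.37]
```

```bash
python3 -m jog '[0,0.004,0,0,0,0,1, 0,0.004,0,0,0,0,1, 0,0.004,0,0,0,0,1, 0,0.003,0,0,0,0,1, 0,0.002,0,0,0,0,1]'
python3 -m jog '[0,0.002,0,0,0,0,1, 0,0.002,0,0,0,0,1, 0,0.002,0,0,0,0,1, 0,0.002,0,0,0,0,1, 0,0.002,0,0,0,0,1]'
python3 go.py 0.5142 -0.085 0.11 -91.1
```

```text
time_s: 26.12
ee_pos: [0.5143, -0.0714, 0.1106]
tcp_rot: [[0.007, -0.02, -1.0], [0.019, -1.0, 0.02], [-1.0, -0.019, -0.006]]
force: [-1.2, 7.5, 1.6]
finger_gap: 0.203
time_s: 26.75
ee_pos: [0.5142, -0.0746, 0.1106]
tcp_rot: [[0.008, -0.019, -1.0], [0.028, -0.999, 0.019], [-1.0, -0.028, -0.007]]
force: [-1.7, 7.8, 2.2]
finger_gap: 0.21
t 26.75 pos [ 0.5142 -0.0746  0.1106] world d [-0.     -0.0104 -0.0006] tool d [ 0.0003  0.0104 -0.0002] rot [ 0.0003 -0.0073  0.0283] after-rot d [ 0.0006  0.0104 -0.0002] gap 0.21 F [-1.69  7.78  2.22] q [ 0.15  0.32 -0.39 -0.04 -0.85  1.42]
```

```bash
python3 -m jog '[0,0.003,0,0,0,0.008,1, 0,0.003,0,0,0,0.008,1, 0,0.003,0,0,0,0.008,1, 0,0.003,0,0,0,0.008,1, 0,0.003,0,0,0,0.008,1]'
python3 go.py 0.5142 -0.097 0.11 -91.1
python3 - <<'E'
from h import *
a=bot.get_image("scene")[:,:,::-1];cv2.imwrite("pics/k2.png",cv2.resize(a[160:290,115:275],None,fx=4.5,fy=4.5,interpolation=2))
E
```

```text
time_s: 27.38
ee_pos: [0.514, -0.0814, 0.1106]
tcp_rot: [[0.009, -0.021, -1.0], [0.0, -1.0, 0.021], [-1.0, -0.0, -0.009]]
force: [-2.0, 9.0, 2.6]
finger_gap: 0.208
t 27.38 pos [ 0.514  -0.0814  0.1106] world d [ 0.0002 -0.0156 -0.0006] tool d [ 0.0006  0.0156 -0.0005] rot [-0.0017 -0.0091  0.0004] after-rot d [ 0.0006  0.0156 -0.0005] gap 0.208 F [-1.98  8.99  2.59] q [ 0.16  0.32 -0.41  0.   -0.84  1.39]
```

View pics/k2.png

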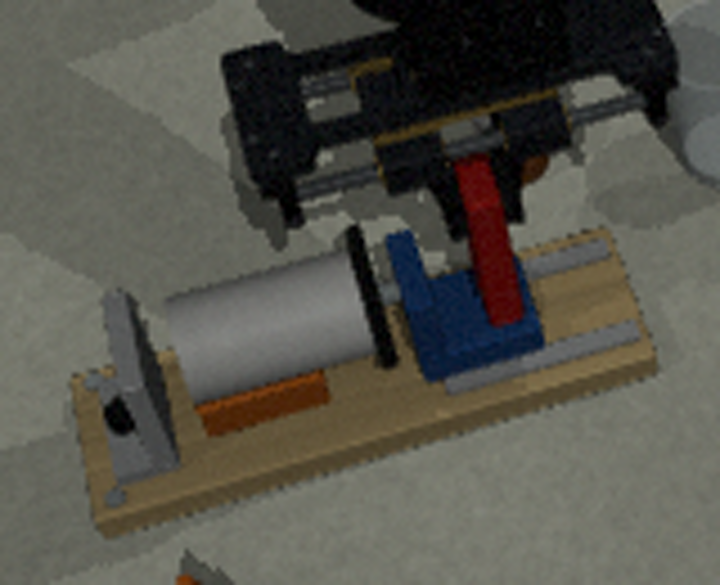

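```bash
python3 -m jog '[0,0.003,0,0,0,0.002,1, 0,0.003,0,0,0,0.003,1, 0,0.003,0,0,0,0.003,1, 0,0.003,0,0,0,0.003,1, 0,0.003,0,0,0,0.003,1]'
python3 go.py 0.5142 -0.097 0.11 -91.1
```

```text
time_s: 28.05
ee_pos: [0.5139, -0.0872, 0.1106]
tcp_rot: [[0.012, -0.023, -1.0], [0.001, -1.0, 0.023], [-1.0, -0.001, -0.012]]
force: [-0.6, 8.6, 3.7]
finger_gap: 0.206
t 28.05 pos [ 0.5139 -0.0872  0.1106] world d [ 0.0003 -0.0098 -0.0006] tool d [ 0.0006  0.0098 -0.0005] rot [-0.004  -0.0118  0.0013] after-rot d [ 0.0006  0.0098 -0.0005] gap 0.206 F [-0.6   8.61  3.7 ] q [ 0.14  0.32 -0.41  0.   -0.83  1.4 ]
```

```bash
python3 -m jog '[0,0.003,0,0,-0.003,0.003,1, 0,0.003,0,0,-0.003,0.003,1, 0,0.003,0,0,-0.003,0.003,1, 0,0.003,0,0,-0.003,0.003,1, 0,0.0025,0,0,0,0.003,1]'
python3 go.py 0.5142 -0.097 0.11 -91.1
python3 - <<'E'
from h import *
a=bot.get_image("scene")[:,:,::-1];cv2.imwrite("pics/l2.png",cv2.resize(a[160:290,115:275],None,fx=4.5,fy=4.5,interpolation=2))
E
```

```text
time_s: 28.68
ee_pos: [0.5137, -0.0925, 0.1107]
tcp_rot: [[0.002, -0.024, -1.0], [0.001, -1.0, 0.024], [-1.0, -0.001, -0.002]]
force: [-2.1, 10.6, 3.3]
finger_gap: 0.202
t 28.68 pos [ 0.5137 -0.0925  0.1107] world d [ 0.0005 -0.0045 -0.0007] tool d [ 0.0007  0.0045 -0.0006] rot [-0.0052 -0.0024  0.0015] after-rot d [ 0.0007  0.0045 -0.0006] gap 0.202 F [-2.1  10.64  3.27] q [ 0.13  0.32 -0.4  -0.   -0.85  1.41]
```

View pics/l2.png

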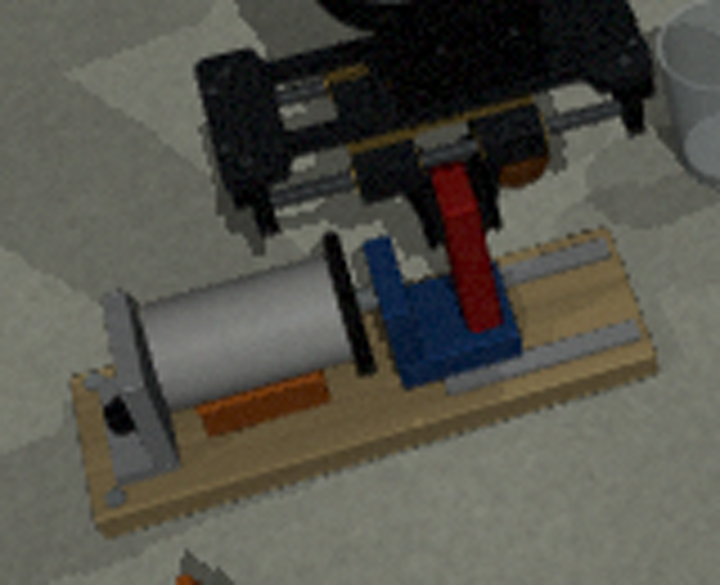

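```bash
python3 -m jog '[0,0.0025,0,0,0,0.003,1, 0,0.0025,0,0,0,0.003,1, 0,0.0025,0,0,0,0.003,1, 0,0,0,0,0,0,1, 0,0,0,0,0,0,1]'
python3 go.py 0.5142 -0.097 0.11 -91.1
python3 -m jog '[0,0.0025,0,0,0,0.003,1, 0,0.0025,0,0,0,0.003,1, 0,0.0025,0,0,0,0.003,1, 0,0.0025,0,0,0,0.003,1, 0,0.0025,0,0,0,0.003,1]'
python3 go.py 0.5142 -0.097 0.11 -91.1
```

```text
time_s: 29.35
ee_pos: [0.5136, -0.0944, 0.1107]
tcp_rot: [[0.005, -0.024, -1.0], [0.001, -1.0, 0.024], [-1.0, -0.001, -0.005]]
force: [-0.3, 1.1, -1.2]
finger_gap: 0.204
t 29.35 pos [ 0.5136 -0.0944  0.1107] world d [ 0.0006 -0.0026 -0.0007] tool d [ 0.0007  0.0026 -0.0006] rot [-0.0049 -0.0048  0.0014] after-rot d [ 0.0007  0.0026 -0.0006] gap 0.204 F [-0.26  1.1  -1.21] q [ 0.13  0.32 -0.4  -0.   -0.84  1.42]
time_s: 29.98
ee_pos: [0.5135, -0.0988, 0.1106]
tcp_rot: [[0.007, -0.026, -1.0], [0.0, -1.0, 0.026], [-1.0, -0.0, -0.007]]
force: [-1.2, 12.9, 2.8]
finger_gap: 0.202
t 29.98 pos [ 0.5135 -0.0988  0.1106] world d [ 0.0007  0.0018 -0.0006] tool d [ 0.0006 -0.0018 -0.0006] rot [-0.0072 -0.0073  0.0004] after-rot d [ 0.0006 -0.0018 -0.0006] gap 0.202 F [-1.19 12.94  2.8 ] q [ 0.12  0.32 -0.4   0.   -0.84  1.42]
```

```bash
python3 -m jog '[0,0.002,0,0,0,0.002,1, 0,0.0025,0,0,0,0.003,1, 0,0.0025,0,0,0,0.003,1, 0,0.0025,0,0,0,0.003,1, 0,0.0025,0,0,0,0.003,1]'
python3 go.py 0.5142 -0.097 0.11 -91.1
```

```text
time_s: 30.6
ee_pos: [0.5136, -0.0992, 0.1107]
tcp_rot: [[0.01, -0.026, -1.0], [0.003, -1.0, 0.026], [-1.0, -0.004, -0.01]]
force: [-1.4, 13.2, 3.2]
finger_gap: 0.205
t 30.6 pos [ 0.5136 -0.0992  0.1107] world d [ 0.0006  0.0022 -0.0007] tool d [ 0.0007 -0.0022 -0.0006] rot [-0.007  -0.0096  0.0037] after-rot d [ 0.0007 -0.0022 -0.0006] gap 0.205 F [-1.36 13.18  3.21] q [ 0.12  0.32 -0.4  -0.   -0.84  1.43]
```

```bash
python3 -m jog '[0,0.0025,0,0,0,0.003,1, 0,0.003,0,0,0,0.003,1, 0,0.003,0,0,0,0.004,1, 0,0.003,0,0,0,0.004,1, 0,0.003,0,0,0,0.004,1]'
python3 go.py 0.5142 -0.097 0.11 -91.1
```

```text
time_s: 31.22
ee_pos: [0.5135, -0.1002, 0.1107]
tcp_rot: [[0.012, -0.026, -1.0], [0.005, -1.0, 0.026], [-1.0, -0.005, -0.011]]
force: [-1.4, 16.7, 3.8]
finger_gap: 0.208
t 31.23 pos [ 0.5135 -0.1002  0.1107] world d [ 0.0007  0.0032 -0.0007] tool d [ 0.0007 -0.0032 -0.0006] rot [-0.0068 -0.0115  0.0051] after-rot d [ 0.0007 -0.0032 -0.0006] gap 0.208 F [-1.43 16.65  3.76] q [ 0.12  0.32 -0.4  -0.   -0.84  1.43]
```

Push force 16.7 N against a bare drag of about 7.7 N suggests slightly more than 6 N on the pad. I'll pull back gently and compare push and pull forces, which cancels the drag.

```bash
python3 -m jog '[0,0,0,0,0,0.003,1, 0,0,0,0,0,0,1, 0,0,0,0,0,0,1, 0,0,0,0,0,0,1, 0,0,0,0,0,0,1]'
python3 go.py 0.5142 -0.097 0.11 -91.1
python3 -m jog '[0,0,0,0,0,0,1, 0,0,0,0,0,0,1, 0,0,0,0,0,0,1, 0,0,0,0,0,0,1, 0,0,0,0,0,0,1]'
```

```text
time_s: 31.85
ee_pos: [0.5136, -0.0997, 0.1107]
tcp_rot: [[0.011, -0.026, -1.0], [0.003, -1.0, 0.026], [-1.0, -0.003, -0.011]]
force: [-0.4, 2.6, 1.4]
finger_gap: 0.202
t 31.85 pos [ 0.5136 -0.0997  0.1107] world d [ 0.0006  0.0027 -0.0007] tool d [ 0.0007 -0.0027 -0.0005] rot [-0.0065 -0.0111  0.0028] after-rot d [ 0.0007 -0.0027 -0.0006] gap 0.202 F [-0.43  2.63  1.42] q [ 0.12  0.32 -0.4  -0.   -0.84  1.43]
time_s: 32.48
ee_pos: [0.5136, -0.0997, 0.1107]
tcp_rot: [[0.011, -0.026, -1.0], [0.003, -1.0, 0.026], [-1.0, -0.003, -0.011]]
force: [0.7, 3.9, -0.1]
finger_gap: 0.205
```

```bash
python3 -m jog '[0,-0.0005,0,0,0,0,1, 0,-0.0005,0,0,0,0,1, 0,-0.0005,0,0,0,0,1, 0,-0.0005,0,0,0,0,1, 0,-0.0005,0,0,0,0,1]'
python3 go.py 0.5142 -0.097 0.11 -91.1
```

```text
time_s: 33.1
ee_pos: [0.5136, -0.0993, 0.1106]
tcp_rot: [[0.011, -0.026, -1.0], [-0.0, -1.0, 0.026], [-1.0, 0.0, -0.011]]
force: [0.7, -2.4, -0.7]
finger_gap: 0.203
t 33.1 pos [ 0.5136 -0.0993  0.1106] world d [ 0.0006  0.0023 -0.0006] tool d [ 0.0007 -0.0023 -0.0006] rot [-0.0067 -0.0107 -0.0001] after-rot d [ 0.0006 -0.0023 -0.0006] gap 0.203 F [ 0.65 -2.36 -0.66] q [ 0.12  0.32 -0.4   0.   -0.84  1.42]
```

```bash
python3 -m jog '[0,-0.0005,0,0,0,0,1, 0,-0.0005,0,0,0,0,1, 0,-0.0005,0,0,0,0,1, 0,-0.0005,0,0,0,0,1, 0,-0.0005,0,0,0,0,1]'
python3 go.py 0.5142 -0.097 0.11 -91.1
```

```text
time_s: 33.72
ee_pos: [0.5136, -0.098, 0.1106]
tcp_rot: [[0.01, -0.026, -1.0], [-0.002, -1.0, 0.026], [-1.0, 0.002, -0.011]]
force: [1.0, -5.6, -1.2]
finger_gap: 0.204
t 33.73 pos [ 0.5136 -0.098   0.1106] world d [ 0.0006  0.001  -0.0006] tool d [ 0.0006 -0.001  -0.0006] rot [-0.0068 -0.0105 -0.0019] after-rot d [ 0.0006 -0.001  -0.0006] gap 0.204 F [ 0.95 -5.61 -1.22] q [ 0.12  0.32 -0.4   0.   -0.83  1.42]
```

```bash
python3 -m jog '[0,0.0015,0,0,0,0,1, 0,0.0025,0,0,0,0.003,1, 0,0.0026,0,0,0,0.003,1, 0,0.0026,0,0,0,0.003,1, 0,0.0026,0,0,0,0.003,1]'
python3 go.py 0.5142 -0.0996 0.11 -91.1
```

```text
time_s: 34.35
ee_pos: [0.5136, -0.0983, 0.1107]
tcp_rot: [[0.013, -0.027, -1.0], [0.003, -1.0, 0.027], [-1.0, -0.003, -0.013]]
force: [-1.2, 8.8, 1.8]
finger_gap: 0.203
t 34.35 pos [ 0.5136 -0.0983  0.1107] world d [ 0.0006 -0.0013 -0.0007] tool d [ 0.0007  0.0013 -0.0006] rot [-0.0075 -0.0132  0.003 ] after-rot d [ 0.0007  0.0013 -0.0006] gap 0.203 F [-1.24  8.84  1.81] q [ 0.12  0.32 -0.4  -0.   -0.83  1.42]
```

```bash
python3 -m jog '[0,0.0026,0,0,0,0.003,1, 0,0.0026,0,0,0,0.003,1, 0,0.0026,0,0,0,0.003,1, 0,0.0026,0,0,0,0.003,1, 0,0.0026,0,0,0,0.003,1]'
python3 go.py 0.5142 -0.0996 0.11 -91.1
```

```text
time_s: 34.98
ee_pos: [0.5136, -0.0982, 0.1107]
tcp_rot: [[0.015, -0.026, -1.0], [0.005, -1.0, 0.026], [-1.0, -0.005, -0.015]]
force: [-0.2, 9.1, 2.4]
finger_gap: 0.206
t 34.98 pos [ 0.5136 -0.0982  0.1107] world d [ 0.0006 -0.0014 -0.0007] tool d [ 0.0007  0.0014 -0.0006] rot [-0.0065 -0.015   0.005 ] after-rot d [ 0.0007  0.0014 -0.0006] gap 0.206 F [-0.21  9.12  2.42] q [ 0.12  0.32 -0.4  -0.   -0.83  1.43]
```

```bash
python3 -m jog '[0,0.003,0,0,0.002,0.003,1, 0,0.0033,0,0,0.002,0.003,1, 0,0.0033,0,0,0.002,0.003,1, 0,0.0033,0,0,0.002,0.003,1, 0,0.0033,0,0,0,0.003,1]'
python3 go.py 0.5142 -0.0996 0.11 -91.1
```

```text
time_s: 35.6
ee_pos: [0.5138, -0.0989, 0.1107]
tcp_rot: [[0.026, -0.026, -0.999], [0.01, -1.0, 0.026], [-1.0, -0.011, -0.026]]
force: [-1.2, 12.0, 2.6]
finger_gap: 0.202
t 35.6 pos [ 0.5138 -0.0989  0.1107] world d [ 0.0004 -0.0007 -0.0007] tool d [ 0.0007  0.0007 -0.0004] rot [-0.0069 -0.0259  0.0106] after-rot d [ 0.0007  0.0007 -0.0004] gap 0.202 F [-1.19 12.05  2.6 ] q [ 0.12  0.32 -0.41 -0.01 -0.82  1.44]
```

```bash
python3 -m jog '[0,0.0033,0,0,-0.006,0.005,1, 0,0.0033,0,0,-0.006,0.005,1, 0,0.0033,0,0,-0.006,0.005,1, 0,0.0033,0,0,-0.004,0.005,1, 0,0.0033,0,0,0,0.005,1]'
python3 go.py 0.5142 -0.0996 0.11 -91.1
```

```text
time_s: 36.22
ee_pos: [0.5136, -0.099, 0.1106]
tcp_rot: [[0.007, -0.026, -1.0], [0.007, -1.0, 0.026], [-1.0, -0.008, -0.007]]
force: [-1.7, 11.6, 3.3]
finger_gap: 0.204
t 36.23 pos [ 0.5136 -0.099   0.1106] world d [ 0.0006 -0.0006 -0.0006] tool d [ 0.0006  0.0006 -0.0007] rot [-0.0064 -0.0066  0.0076] after-rot d [ 0.0006  0.0006 -0.0007] gap 0.204 F [-1.72 11.61  3.31] q [ 0.12  0.32 -0.4  -0.01 -0.84  1.44]
```

```bash
python3 -m jog '[0,0.0038,0,0,-0.002,0.005,1, 0,0.0038,0,0,-0.002,0.005,1, 0,0.0038,0,0,-0.002,0.005,1, 0,0.0038,0,0,-0.002,0.005,1, 0,0.0038,0,0,0,0.005,1]'
python3 go.py 0.5142 -0.0996 0.11 -91.1
```

```text
time_s: 36.85
ee_pos: [0.5135, -0.0997, 0.1107]
tcp_rot: [[0.004, -0.026, -1.0], [0.008, -1.0, 0.026], [-1.0, -0.008, -0.004]]
force: [-2.5, 15.1, 3.1]
finger_gap: 0.202
t 36.85 pos [ 0.5135 -0.0997  0.1107] world d [ 0.0007  0.0001 -0.0007] tool d [ 0.0007 -0.0001 -0.0007] rot [-0.0066 -0.0038  0.008 ] after-rot d [ 0.0007 -0.0001 -0.0007] gap 0.202 F [-2.48 15.09  3.14] q [ 0.11  0.33 -0.39 -0.01 -0.85  1.44]
```

Position (2.4 mm past first contact) and force (15.1 N minus 8 to 9 N drag, so about 6 to 7 N) roughly agree with the target. I'll relax, then let go.

```bash
python3 -m jog '[0,0,0,0,0,0,1, 0,0,0,0,0,0,1, 0,0,0,0,0,0,1, 0,0,0,0,0,0,1, 0,0,0,0,0,0,1]' 10
python3 -m jog '[0,0,0,0,0,0,0.5, 0,0,0,0,0,0,0.4, 0,0,0,0,0,0,0.2, 0,0,0,0,0,0,0, 0,0,0,0,0,0,0]'
python3 go.py 0.5142 -0.0996 0.11 -91.1
```

```text
time_s: 37.48
ee_pos: [0.5136, -0.0987, 0.1106]
tcp_rot: [[0.004, -0.025, -1.0], [0.009, -1.0, 0.025], [-1.0, -0.009, -0.004]]
force: [0.1, 1.1, -0.2]
finger_gap: 0.208
time_s: 38.1
ee_pos: [0.5135, -0.099, 0.1106]
tcp_rot: [[0.004, -0.026, -1.0], [0.009, -1.0, 0.026], [-1.0, -0.009, -0.004]]
force: [-0.9, 0.1, 0.3]
finger_gap: 0.48
t 38.1 pos [ 0.5135 -0.099   0.1106] world d [ 0.0007 -0.0006 -0.0006] tool d [ 0.0006  0.0005 -0.0007] rot [-0.0068 -0.004   0.0088] after-rot d [ 0.0006  0.0005 -0.0007] gap 0.48 F [-0.93  0.15  0.28] q [ 0.11  0.33 -0.39 -0.01 -0.85  1.44]
```

```bash
python3 -m jog '[-0.015,0,0,0,0,0,0, -0.03,0,0,0,0,0,0, -0.04,0,0,0,0,0,0, -0.04,0,0,0,0,0,0, 0,0,0,0,0,0,0]'
python3 -m jog '[0,-0.03,0,0,0,0,0, 0,-0.05,0,0,0,0,0, 0,-0.05,0,0,0,0,0, 0,-0.05,0,0,0,0,0, 0,-0.04,0,0,0,0,0]'
python3 - <<'E'
from h import *
for n in("top","scene"): cv2.imwrite(f"pics/{n}5.png",bot.get_image(n)[:,:,::-1])
a=cv2.imread("pics/top5.png");cv2.imwrite("pics/n1.png",cv2.resize(a[190:260,365:505],None,fx=5.7,fy=5.7,interpolation=2))
a=cv2.imread("pics/scene5.png");cv2.imwrite("pics/n2.png",cv2.resize(a[180:280,125:270],None,fx=5.5,fy=5.5,interpolation=2))
E
```

```text
time_s: 38.72
ee_pos: [0.5136, -0.1005, 0.244]
tcp_rot: [[0.008, -0.025, -1.0], [0.008, -1.0, 0.025], [-1.0, -0.008, -0.008]]
force: [-0.4, -0.4, -0.8]
finger_gap: 0.5
time_s: 39.35
ee_pos: [0.5181, 0.1228, 0.2467]
tcp_rot: [[0.008, -0.032, -0.999], [0.008, -0.999, 0.032], [-1.0, -0.008, -0.007]]
force: [-0.1, 0.0, 0.4]
finger_gap: 0.497
```

View pics/n1.png

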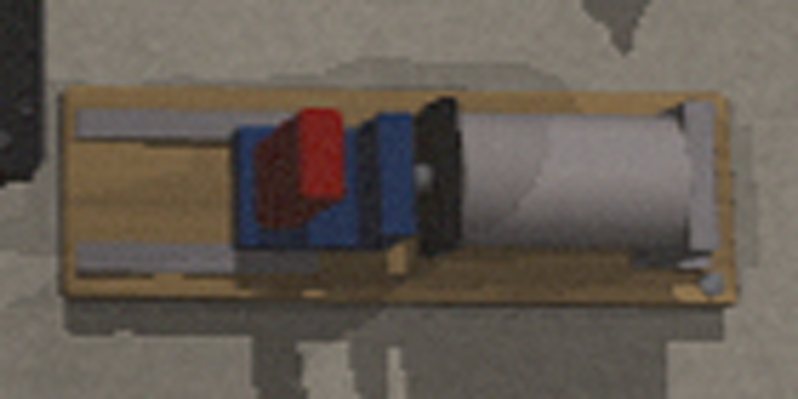

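View pics/n2.png

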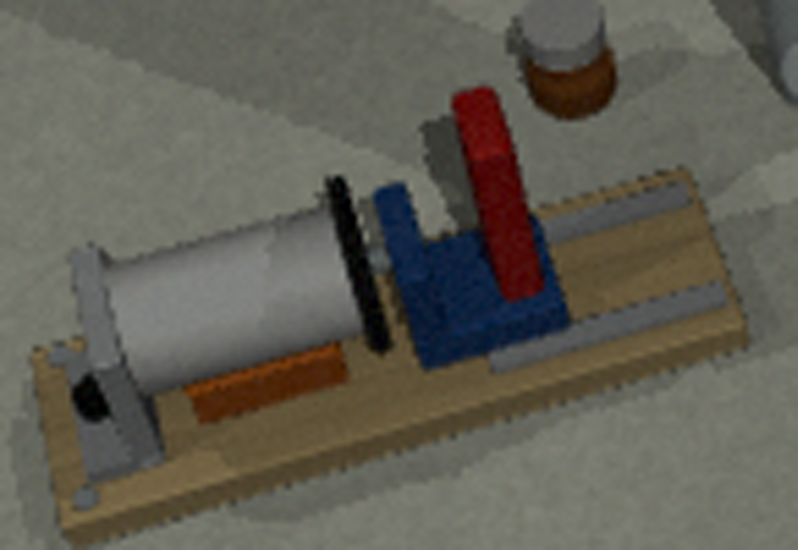

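```bash
cat > comp.py <<'E'
from h import *
def edge(sig,rows,x0,x1,rising):
    # sub-pixel crossing of midpoint, averaged rows
    out=[]
    for r in rows:
        s=sig[r,x0:x1].astype(float); lo,hi=np.percentile(s,10),np.percentile(s,90); m=(lo+hi)/2
        for i in range(len(s)-1):
            if (s[i]<m<=s[i+1]) if rising else (s[i]>=m>s[i+1]): out.append((x0+i+(s[i]-m)/(s[i]-s[i+1]),r));break
    return np.array(out)
E
python3 - <<'E'
from comp import *
ax=np.array([.021,1.]);ax/=np.linalg.norm(ax)
for f,(rx,px) in(("pics/top0.png",((394,404),(416,427))),("pics/top5.png",((421,431),(441,452)))):
    im=cv2.imread(f).astype(float); red=im[:,:,2]-im[:,:,1]; g=im.sum(2)
    R=edge(red,range(211,223),*rx,False); P=edge(g,range(213,229),*px,True)
    print(f,"red px",R[:,0].round(2),"pad px",P[:,0].round(2))
    hr=np.median(onz("top",R,.138)[:,:2]@ax); pr=np.median(onz("top",P,.093)[:,:2]@ax); print("handle -",hr.round(4),"pad",pr.round(4),"diff",(hr-pr).round(4))
E
```

```text
pics/top0.png red px [398.04 398.17 398.11 398.19 398.23 398.13 398.23 398.31 398.2  398.26
 398.29 398.34] pad px [420.5  420.4  420.52 420.38 420.58 420.57 420.5  420.56 420.55 420.6
 420.63 420.58 420.62 420.55 420.67 420.56]
handle - -0.0383 pad -0.0948 diff 0.0565
pics/top5.png red px [424.8  424.69 424.76 424.61 424.65 424.78 424.69 424.73 424.69 424.67
 424.73 424.68] pad px [445.53 445.57 445.68 445.64 445.71 445.79 446.05 446.04 445.9  445.97
 445.84 445.73 445.67 445.5  445.6  445.57]
handle - -0.0947 pad -0.1509 diff 0.0562
```

Run:
```python
import cv2,numpy as np
b0=cv2.imread("pics/scene0.png");b1=cv2.imread("pics/scene5.png");t0=cv2.imread("pics/top0.png");t1=cv2.imread("pics/top5.png")
k=dict(fx=8,fy=8,interpolation=cv2.INTER_LINEAR)
A=cv2.resize(b0[200:240,205:250],None,**k);B=cv2.resize(b1[208:248,180:225],None,**k)
k=dict(fx=8,fy=6,interpolation=cv2.INTER_LINEAR)
Cc=cv2.resize(t0[204:236,388:433],None,**k);D=cv2.resize(t1[204:236,413:458],None,**k)
im=np.vstack([np.hstack([A,B]),np.hstack([Cc,D])]);cv2.imwrite("pics/cmp.png",np.clip(im*1.6,0,255).astype(np.uint8));print(im.shape)
```

```text
(512, 720, 3)
```

View pics/cmp.png

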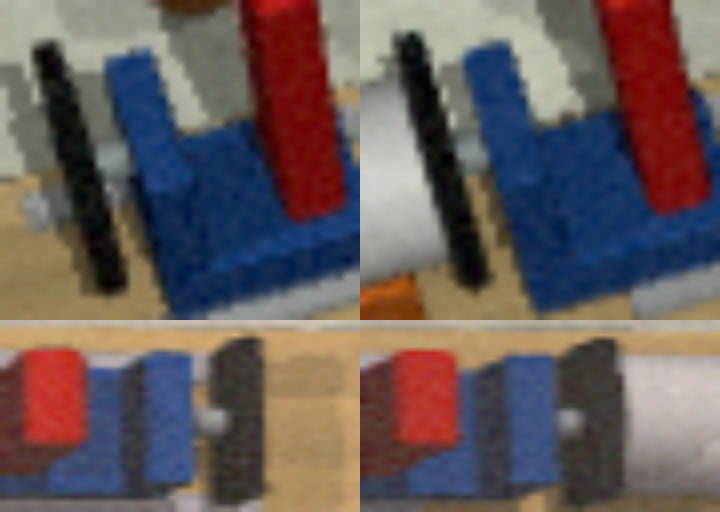

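Run:
```python
from comp import *
ax=np.array([.021,1.]);ax/=np.linalg.norm(ax)
T0=cv2.imread("pics/top0.png").astype(float);T1=cv2.imread("pics/top5.png").astype(float)
S0=cv2.imread("pics/scene0.png").astype(float);S1=cv2.imread("pics/scene5.png").astype(float)
for nm,im,bx,px in(("t0",T0,(407,416),(416,427)),("t1",T1,(432,441),(441,452))):
    bl=im[:,:,0]-im[:,:,2]; g=im.sum(2)
    B=edge(bl,range(211,224),*bx,False);P=edge(g,range(209,231),*px,True)
    print(nm,B[:,0].round(2),P[:,0].round(2)); b=np.median(onz("top",B,.09)[:,:2]@ax);p=np.median(onz("top",P,.093)[:,:2]@ax);print("gap",(b-p).round(5))
# scene: horizontal gap pad right edge -> blue left edge, rows over upper part
for nm,im,rows,px,bx in(("s0",S0,range(208,216),(211,218),(214,224)),("s1",S1,range(215,223),(188,193),(190,200))):
    g=im.sum(2);bl=im[:,:,0]-im[:,:,2]
    for r in rows: print(nm,r,g[r,px[0]-4:bx[1]].astype(int).tolist(),"| bl",bl[r,bx[0]-2:bx[1]].astype(int).tolist())
```

```text
t0 [411.63 411.6  411.68 411.54 411.5  411.47 411.51 411.55 411.55 411.62
 411.61 411.62 411.65] [420.12 420.53 420.56 420.44 420.5  420.4  420.52 420.38 420.58 420.57
 420.5  420.56 420.55 420.6  420.63 420.58 420.62 420.55 420.67 420.56
 420.51 420.5 ]
gap 0.01933
t1 [436.72 436.63 436.72 436.72 436.61 436.81 436.9  436.83 436.77 436.82
 436.93 436.92 437.16] [444.78 444.88 444.99 445.08 445.53 445.57 445.68 445.64 445.71 445.79
 446.05 446.04 445.9  445.97 445.84 445.73 445.67 445.5  445.6  445.57
 445.55 445.57]
gap 0.01873
s0 208 [209, 336, 182, 20, 12, 43, 150, 310, 307, 303, 321, 144, 126, 106, 123, 125, 135] | bl [-1, -4, -9, -10, -9, -8, 42, 53, 59, 57, 53, 53]
s0 209 [199, 317, 184, 17, 17, 26, 163, 195, 206, 195, 211, 108, 128, 123, 131, 134, 133] | bl [6, -1, -7, -3, -4, -7, 23, 54, 52, 53, 50, 53]
s0 210 [200, 216, 263, 67, 66, 32, 30, 184, 204, 205, 205, 127, 114, 134, 124, 117, 122] | bl [0, -1, -8, -4, -6, -7, 7, 53, 49, 51, 55, 56]
s0 211 [198, 199, 322, 84, 46, 65, 35, 92, 201, 202, 203, 125, 119, 120, 108, 119, 125] | bl [1, 8, -4, -6, -4, -3, 3, 43, 55, 59, 54, 53
[... 952 characters left out ...]
 52, 51, 45, 57, 43]
s1 218 [229, 87, 33, 18, 7, 160, 227, 208, 212, 139, 116, 102, 124, 129, 106, 94] | bl [4, -7, -7, -6, -7, 9, 53, 52, 48, 44, 55, 60]
s1 219 [255, 159, 34, 39, 0, 21, 328, 220, 214, 180, 118, 110, 117, 132, 113, 125] | bl [0, -1, -11, -7, -6, -3, 44, 53, 50, 48, 52, 47]
s1 220 [293, 251, 57, 17, 16, 30, 316, 223, 226, 221, 119, 99, 100, 107, 123, 113] | bl [4, -5, -11, -7, -4, -5, 41, 58, 55, 51, 47, 54]
s1 221 [313, 278, 56, 32, 3, 23, 160, 229, 231, 232, 159, 126, 126, 135, 127, 135] | bl [-1, -3, -5, -7, -4, -7, 19, 46, 49, 44, 49, 47]
s1 222 [329, 329, 106, 14, 30, 29, 75, 340, 226, 213, 144, 133, 120, 117, 133, 130] | bl [7, -4, 0, -9, -8, -5, 5, 46, 50, 52, 45, 44]
```

The can is against the stop, with the pad on it. The compression estimates scatter:

| Method | Pad pressed in |
|---|---|
| Images | 1 to 2.3 mm |
| Arm force and position | 2.0 to 2.6 mm |

That is borderline low. There is plenty of time, so I'll grip the handle again, read its position and correct if needed.

```bash
python3 -m jog '[0,0.03,0,0,0,0,0, 0,0.05,0,0,0,0,0, 0,0.05,0,0,0,0,0, 0,0.05,0,0,0,0,0, 0,0.02,0,0,0,0,0]'
python3 go.py 0.5136 -0.0988 0.111 -91.3
```

```text
time_s: 40.08
ee_pos: [0.5106, -0.0814, 0.2435]
tcp_rot: [[0.003, -0.024, -1.0], [0.007, -1.0, 0.024], [-1.0, -0.007, -0.003]]
force: [-0.1, 0.6, 0.1]
finger_gap: 0.496
t 40.08 pos [ 0.5106 -0.0814  0.2435] world d [ 0.003  -0.0174 -0.1325] tool d [ 0.1323  0.0183 -0.003 ] rot [-0.001  -0.0033  0.0074] after-rot d [ 0.1325  0.0173 -0.0034] gap 0.496 F [-0.12  0.57  0.1 ] q [ 0.15  0.18 -0.22 -0.01 -1.16  1.4 ]
```

```bash
python3 -m jog '[0,0.012,-0.003,0,-0.003,0.007,0, 0.01,0.004,0,0,0,0,0, 0.02,0,0,0,0,0,0, 0.01,0,0,0,0,0,0, 0,0,0,0,0,0,0]'
python3 go.py 0.5136 -0.0988 0.111 -91.3
```

```text
time_s: 40.7
ee_pos: [0.5119, -0.0988, 0.2004]
tcp_rot: [[-0.003, -0.025, -1.0], [0.0, -1.0, 0.025], [-1.0, -0.0, 0.003]]
force: [-0.4, -0.1, -0.2]
finger_gap: 0.501
t 40.7 pos [ 0.5119 -0.0988  0.2004] world d [ 0.0017 -0.     -0.0894] tool d [ 0.0894 -0.     -0.0019] rot [-0.0025  0.0028  0.0003] after-rot d [ 0.0894 -0.     -0.0017] gap 0.501 F [-0.36 -0.12 -0.2 ] q [ 0.12  0.23 -0.28 -0.   -1.07  1.43]
```

```bash
python3 -m jog '[0.02,0,-0.002,0,0.002,0,0, 0.02,0,0,0,0,0,0, 0.02,0,0,0,0,0,0, 0.012,0,0,0,0,0,0, 0,0,0,0,0,0,0]'
python3 go.py 0.5136 -0.0988 0.111 -91.3
```

```text
time_s: 41.32
ee_pos: [0.5172, -0.097, 0.1295]
tcp_rot: [[0.006, -0.021, -1.0], [-0.0, -1.0, 0.021], [-1.0, 0.0, -0.006]]
force: [-0.2, -0.6, 0.5]
finger_gap: 0.499
t 41.33 pos [ 0.5172 -0.097   0.1295] world d [-0.0036 -0.0018 -0.0185] tool d [0.0185 0.0019 0.0037] rot [ 0.0021 -0.0062 -0.0001] after-rot d [0.0185 0.0019 0.0036] gap 0.499 F [-0.23 -0.64  0.55] q [ 0.12  0.31 -0.37  0.   -0.89  1.43]
```

```bash
python3 -m jog '[0.006,0.002,0.003,0.002,-0.006,0,0, 0.006,0,0,0,0,0,0, 0.005,0,0,0,0,0,0, 0,0,0,0,0,0,0, 0,0,0,0,0,0,0]'
python3 go.py 0.5136 -0.0988 0.111 -91.3
```

```text
time_s: 41.95
ee_pos: [0.5156, -0.099, 0.1134]
tcp_rot: [[0.004, -0.022, -1.0], [-0.0, -1.0, 0.022], [-1.0, 0.0, -0.004]]
force: [1.0, -0.2, -0.7]
finger_gap: 0.496
t 41.95 pos [ 0.5156 -0.099   0.1134] world d [-0.002   0.0002 -0.0024] tool d [ 0.0024 -0.0002  0.002 ] rot [ 0.0005 -0.004  -0.0001] after-rot d [ 0.0024 -0.0002  0.002 ] gap 0.496 F [ 1.01 -0.22 -0.68] q [ 0.12  0.32 -0.39  0.   -0.85  1.43]
```

```bash
python3 -m jog '[0.002,0,0.002,0,-0.004,0,0, 0,0,0,0,0,0,0.4, 0,0,0,0,0,0,1, 0,0,0,0,0,0,1, 0,0,0,0,0,0,1]' 4
python3 go.py 0.5136 -0.0988 0.111 -91.3
python3 -m jog '[0,0,0,0,0,0,1, 0,0,0,0,0,0,1, 0,0,0,0,0,0,1, 0,0,0,0,0,0,1, 0,0,0,0,0,0,1]' 25
python3 go.py 0.5136 -0.0988 0.111 -91.3
```

```text
time_s: 42.58
ee_pos: [0.5137, -0.0988, 0.1117]
tcp_rot: [[0.001, -0.022, -1.0], [0.0, -1.0, 0.022], [-1.0, -0.0, -0.001]]
force: [-0.8, 1.1, 0.6]
finger_gap: 0.206
t 42.58 pos [ 0.5137 -0.0988  0.1117] world d [-0.0001 -0.     -0.0007] tool d [0.0007 0.     0.0001] rot [ 0.0004 -0.0007  0.0003] after-rot d [0.0007 0.     0.0001] gap 0.206 F [-0.82  1.13  0.59] q [ 0.12  0.33 -0.39 -0.   -0.85  1.43]
time_s: 43.2
ee_pos: [0.5137, -0.0987, 0.1117]
tcp_rot: [[0.001, -0.023, -1.0], [0.0, -1.0, 0.023], [-1.0, -0.0, -0.001]]
force: [0.3, 0.3, -0.7]
finger_gap: 0.204
t 43.2 pos [ 0.5137 -0.0987  0.1117] world d [-0.0001 -0.0001 -0.0007] tool d [0.0007 0.0001 0.0001] rot [-0.0001 -0.0008  0.0004] after-rot d [0.0007 0.0001 0.0001] gap 0.204 F [ 0.34  0.35 -0.7 ] q [ 0.12  0.33 -0.39 -0.   -0.85  1.43]
```

```bash
python3 -m jog '[0,0.0015,0,0,0,0,1, 0,0.002,0,0,0,0.003,1, 0,0.0025,0,0,0,0.003,1, 0,0.0028,0,0,0,0.003,1, 0,0.0028,0,0,0,0.003,1]'
python3 go.py 0.5136 -0.0988 0.111 -91.3
python3 -m jog '[0,0.003,0,0,0,0.003,1, 0,0.003,0,0,0,0.003,1, 0,0.003,0,0,0,0.003,1, 0,0.003,0,0,0,0.003,1, 0,0.003,0,0,0,0.003,1]'
python3 go.py 0.5136 -0.0988 0.111 -91.3
```

```text
time_s: 43.82
ee_pos: [0.5138, -0.0992, 0.1117]
tcp_rot: [[0.003, -0.023, -1.0], [0.005, -1.0, 0.023], [-1.0, -0.005, -0.003]]
force: [-2.0, 13.7, 2.7]
finger_gap: 0.203
t 43.83 pos [ 0.5138 -0.0992  0.1117] world d [-0.0002  0.0004 -0.0007] tool d [ 0.0007 -0.0004  0.0002] rot [-0.0008 -0.0031  0.0048] after-rot d [ 0.0007 -0.0004  0.0002] gap 0.203 F [-1.96 13.68  2.75] q [ 0.12  0.32 -0.39 -0.01 -0.85  1.43]
time_s: 44.45
ee_pos: [0.5138, -0.0996, 0.1117]
tcp_rot: [[0.005, -0.022, -1.0], [0.009, -1.0, 0.022], [-1.0, -0.009, -0.005]]
force: [-1.6, 15.0, 2.7]
finger_gap: 0.204
t 44.45 pos [ 0.5138 -0.0996  0.1117] world d [-0.0002  0.0008 -0.0007] tool d [ 0.0007 -0.0008  0.0002] rot [ 0.0003 -0.0052  0.0095] after-rot d [ 0.0007 -0.0008  0.0002] gap 0.204 F [-1.6  14.95  2.75] q [ 0.11  0.32 -0.39 -0.01 -0.85  1.44]
```

This confirms it: it broke away between 13.7 and 15 N, so about 6 to 6.5 N is on the pad. Relaxing, then letting go.

```bash
python3 -m jog '[0,0,0,0,0,0,1, 0,0,0,0,0,0,1, 0,0,0,0,0,0,1, 0,0,0,0,0,0,1, 0,0,0,0,0,0,1]'
python3 -m jog '[0,0,0,0,0,0,0.5, 0,0,0,0,0,0,0.3, 0,0,0,0,0,0,0.1, 0,0,0,0,0,0,0, 0,0,0,0,0,0,0]'
python3 -m jog '[-0.015,0,0,0,0,0,0, -0.03,0,0,0,0,0,0, -0.04,0,0,0,0,0,0, -0.04,0,0,0,0,0,0, 0,0,0,0,0,0,0]'
python3 -m jog '[0,-0.03,0,0,0,0,0, 0,-0.05,0,0,0,0,0, 0,-0.05,0,0,0,0,0, 0,-0.05,0,0,0,0,0, 0,-0.04,0,0,0,0,0]'
python3 -m jog '[0,0,0,0,0,0,0, 0,0,0,0,0,0,0, 0,0,0,0,0,0,0, 0,0,0,0,0,0,0, 0,0,0,0,0,0,0]'
python3 - <<'E'
from h import *
for n in("top","scene"): cv2.imwrite(f"pics/{n}6.png",bot.get_image(n)[:,:,::-1])
a=cv2.imread("pics/top6.png");cv2.imwrite("pics/p1.png",np.vstack([a,cv2.resize(a[204:239,365:505],(640,160),interpolation=2)]))
cv2.imwrite("pics/p2.png",cv2.imread("pics/scene6.png"))
E
```

```text
time_s: 45.08
ee_pos: [0.5138, -0.0992, 0.1117]
tcp_rot: [[0.005, -0.021, -1.0], [0.009, -1.0, 0.022], [-1.0, -0.009, -0.005]]
force: [-0.2, 3.8, -0.2]
finger_gap: 0.204
time_s: 45.7
ee_pos: [0.5138, -0.1003, 0.1117]
tcp_rot: [[0.005, -0.022, -1.0], [0.008, -1.0, 0.022], [-1.0, -0.008, -0.005]]
force: [0.4, -0.0, 0.5]
finger_gap: 0.487
time_s: 46.32
ee_pos: [0.5138, -0.1017, 0.2451]
tcp_rot: [[0.009, -0.021, -1.0], [0.007, -1.0, 0.021], [-1.0, -0.007, -0.009]]
force: [0.1, -0.7, -1.1]
finger_gap: 0.499
time_s: 46.95
ee_pos: [0.5172, 0.1216, 0.2476]
tcp_rot: [[0.009, -0.027, -1.0], [0.007, -1.0, 0.027], [-1.0, -0.008, -0.009]]
force: [0.7, 0.3, -0.1]
finger_gap: 0.504
time_s: 47.58
ee_pos: [0.5162, 0.1211, 0.247]
tcp_rot: [[0.006, -0.027, -1.0], [0.007, -1.0, 0.027], [-1.0, -0.007, -0.006]]
force: [-0.4, -0.5, 0.9]
finger_gap: 0.501
```

View pics/p1.png

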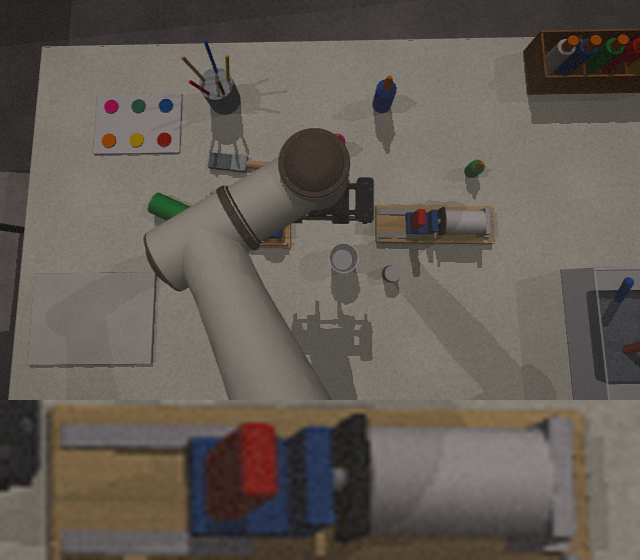

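View pics/p2.png

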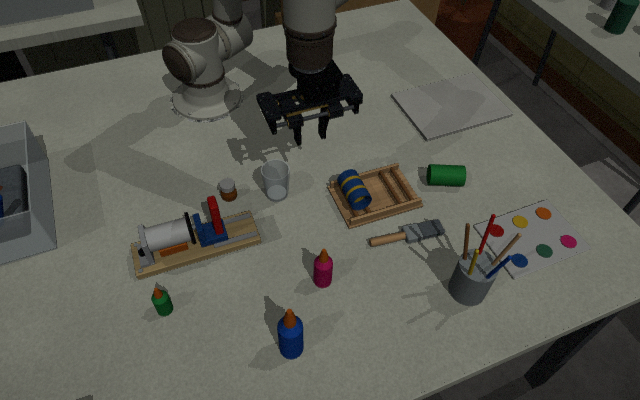

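The can sits in the V between the stop (top view 484,222) and the pad (441,222). All bystanders look unmoved and the arm is clear.

```bash
python3 -c "
from station import bot
print(bot.job_done())"
```

```text
the job is handed in; nothing more can be done
None
```

I took the white can off the rack and lowered it into the V. It came to rest at about 4 N, with its axis near 70 mm, and I let go. I then slid the clamp by its handle until the pad had pushed the can against the stop, released it and backed the arm clear. I handed the job in at about 48 s.

- **Pad pressure:** I estimate the pad is pressed in about 2.4 mm. The last push needed 15.0 N, against a drag of 8 to 9 N, which puts 6 to 6.5 N on the pad. While finding this I briefly pushed it to 16.7 N total, about 7 to 8.5 N on the pad, which is under the 15 N that dents. I then backed it off and regripped once to correct it.
- **Where the checks disagreed:** The picture-based measurements of pad compression were coarser and gave lower, scattered values of 0.3 to 2.3 mm. They were taken before a final push of about 0.3 mm and not repeated, so I relied on the force and position readings instead.
- **Final pictures:** They show the can level in the V between the stop and the pad. The green look-alike and the bystanders look to be where they were. The arm hid part of the rack and the pink bottle in the top view, but both were clear in the scene view.

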